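# Cap three carved corbels

## Robot

A 6-joint arm with a two-finger parallel gripper is mounted at the origin on the work surface. World frame = base frame: x ahead of the robot, y to its left, z up, the work surface at z = 0. Lengths are in mm, angles in rad, forces in N, time in s.
With the tool pointing down it reaches from about 275 to 750 mm from the base axis. Payload 10.2 kg.
Tool frame: the origin (TCP) lies at the very end of the fingers, on their centre line; the grasp point (between the pads) lies 19 mm behind it (ctrl.pinch_z is the distance from the TCP to the grasp point, in mm); y points along the fingers, z is the direction in which the jaws open and shut, and the axes are right-handed (so a half turn about y gives the same grasp; the last joint's range is limited). The gripper opens to 85 mm and grips with 20 to 120 N. Pads are 22 mm wide; open, the fingers measure 114 mm over their backs; the gripper's body (76 mm by 85 mm) begins 54 mm behind the grasp point. The pads swing forward as they close: fully open they stand 13 mm farther back than shut.
Start: joints at [1.079, 0.313, 1.498, -0, 1.331, -0.223], TCP at [139.439, 506.15, 231.294] pointing down, gripper open.
Joint ranges: [-2.94, 2.94], [-0.97, 2.17], [0.19, 2.56], [-1.23, 4.37], [0.02, 3.11], [-2.88, 2.88]. Speed limits (rad/s): [2.39, 2.39, 3.01, 3.14, 3.14, 3.14].

## Interface

Orientations are given as a unit quaternion [w, x, y, z].
In Python, from rig import sense, eyes, ctrl gives the robot as it stands. The module is installed in compiled form; this text tells all that it offers.
- The arm moves only by the shell command python3 -m handwheel 'ROWS' [FORCE]. ROWS is JSON, a list of rows, each an object of numbers: "grip": the finger opening in mm, from 0 to 85.4; "tx", "ty", "tz": the shift along the tool's x, y, z in mm; "wx", "wy", "wz": the turn, a rotation vector about the tool's x, y, z in rad. In form: [{"grip": .., "tx": .., "ty": .., "tz": .., "wx": .., "wy": .., "wz": ..}, ...]. A call has 1 to 10 rows; each row shifts and turns the commanded pose from where the row before left it, along the tool's axes as they then stand; what a row does not reach is not made up. A row lasts 1/12 s, in which the tool goes at most 41.7 mm and 7.16 degrees, less where a joint would pass 70% of its speed; a pose out of reach is approached as far as the arm can. A call is refused whole if a number of a shift passes 41.7 or a number of a turn 0.125, either way. A call with a gripper value outside its range is refused whole. The fingers move at their own pace and stop on an object; FORCE is the grip in N (left out, the last holds). Time passes only in rows, so rows that do not move let the fingers close. It gives the time, the measured TCP pose, the force and the opening at its end, in the units of the state.
- sense(): the state, without advancing time (a new reading comes with each control period).
- eyes.capture(name): name is "scene" or "top"; returns a dict with "pixels" (384x512x3 uint8, red, green, blue), "mtx" (3x3 intrinsics, pixels), "R" (3x3) and "t" (3): a world point X has camera coordinates R X + t. Camera axes: x right, y down, z forward; pixel columns grow to the right and rows downward; lengths in mm; the calibration is good to about 2 mm. A picture is of the moment at which its call begins. There is no depth.
- ctrl.finish_job(): hands the job in, once; it reports no verdict.
The state is a dict: "time_s": time; "joints": joint angles; "dq": joint speeds; "tau": joint torques, N m; "eef_pos": TCP position; "ee_rot": TCP orientation; "force": force on the tool from outside, world axes, zero at the start; "wrist_torque": the same for the moment, N m; "grip_width": opening from 0.0 (shut) to 1.0 (fully open).
Only numpy, scipy, OpenCV 4.12 (cv2) and the standard library are available. Lean on these libraries where they do the work, as an engineer would, in place of code of your own. Each camera call takes 0.05 s, during which the arm holds its last target.

## Task

Dry-fit the three corbels for gluing: pick the moulded caps (the slabs with clipped front corners) out from the other blocks and lay each on the head of the corbel of its own size, centred, squared up, with its straight edge along the corbel's flat back and its clipped corners over the scrolled front. Leave the corbels standing where they are, and leave the rosette block, the plain block, the sander and the glue bottle alone.

Things in the scene. Friction and masses are not known exactly. Their poses are not given: they have to be found in the camera images.
- small_corbel: The small corbel: loose bare-wood scrolled bracket standing on the bench, 50 mm wide (y), 40 deep (x), 96 tall (z): flat upright back, carved front. Origin: middle of the back's lower edge; z up, x from the back out to the scrolled front. Its flat head, 50 x 40 mm, lies at z = 96, x 0 to 40.
- small_cap: Cap of the small corbel: bare-wood slab 24 mm thick, lying right side up. Upper 12 mm: 66 wide (y), 48 deep (x), front corners clipped 12 mm, back edge straight. Lower 12 mm: 50 x 40, flush at the back, inset 8 at front and sides. Origin: middle of the back's lower edge; z up, x from back to front. Grip front to back (48 mm) at x = 24. Seated, it lies over the corbel's origin, axes alike, 96 mm up.
- medium_corbel: The medium corbel: loose bare-wood scrolled bracket standing on the bench, 66 mm wide (y), 48 deep (x), 118 tall (z): flat upright back, carved front. Origin: middle of the back's lower edge; z up, x from the back out to the scrolled front. Its flat head, 66 x 48 mm, lies at z = 118, x 0 to 48.
- medium_cap: Cap of the medium corbel: bare-wood slab 24 mm thick, lying right side up. Upper 12 mm: 82 wide (y), 56 deep (x), front corners clipped 12 mm, back edge straight. Lower 12 mm: 66 x 48, flush at the back, inset 8 at front and sides. Origin: middle of the back's lower edge; z up, x from back to front. Grip front to back (56 mm) at x = 28. Seated, it lies over the corbel's origin, axes alike, 118 mm up.
- large_corbel: The large corbel: loose bare-wood scrolled bracket standing on the bench, 84 mm wide (y), 56 deep (x), 142 tall (z): flat upright back, carved front. Origin: middle of the back's lower edge; z up, x from the back out to the scrolled front. Its flat head, 84 x 56 mm, lies at z = 142, x 0 to 56.
- large_cap: Cap of the large corbel: bare-wood slab 24 mm thick, lying right side up. Upper 12 mm: 100 wide (y), 64 deep (x), front corners clipped 12 mm, back edge straight. Lower 12 mm: 84 x 56, flush at the back, inset 8 at front and sides. Origin: middle of the back's lower edge; z up, x from back to front. Grip front to back (64 mm) at x = 32. Seated, it lies over the corbel's origin, axes alike, 142 mm up.
- rosette_block: A square bare-wood block with a turned rosette on top, 70 x 70 x 25 mm: not a cap, to be left alone. Origin: centre of its underside.
- glue_block: A plain rectangular bare-wood block, 48 (x) x 90 (y) x 24 mm, square corners and no moulding: not a cap, to be left alone. Origin: centre of its underside.
- sander: A disc sander resting on its 124 mm pad, about 111 mm tall, its dust port and paddle reaching 85 mm from the axis towards its x. Left alone. Origin: centre of its underside.
- glue_bottle: A white glue bottle with an orange nozzle, 52 mm in diameter and 160 mm tall, standing. Left alone. Origin: centre of its underside.
Things that resemble listed ones, but are neither listed nor needed, are in the scene too. Leave any blue or yellow look-alike of the large_cap alone. Leave any black look-alike of the medium_cap alone.

How it is judged (in metres and radians):
At the end, for the whole second after the job is handed in: Each cap lies flat on the head of its own size of corbel: back edges' middles within 10 mm, height within 4 mm, square within 0.15 rad, clipped corners to the front. Caps and corbels level within 0.06 rad and at rest; corbels, other blocks, sander and bottle within 30 mm of their start (horizontal distance between small_cap and small_corbel below 0.01 m and z of small_cap in the frame of small_corbel between 0.092 and 0.1 m and angle between the x axis of small_cap and the x axis of small_corbel, either way round below 0.15 rad and angle between each of small_cap, small_corbel, medium_cap, medium_corbel, large_cap, large_corbel's own z axis and vertical below 0.06 rad and distance of each of small_corbel, medium_corbel, large_corbel, rosette_block, glue_block, sander, glue_bottle from where it was at the start of the episode below 0.03 m and linear speed of each of small_cap, small_corbel, medium_cap, medium_corbel, large_cap, large_corbel below 0.01 m/s and horizontal distance between medium_cap and medium_corbel below 0.01 m and z of medium_cap in the frame of medium_corbel between 0.114 and 0.122 m and angle between the x axis of medium_cap and the x axis of medium_corbel, either way round below 0.15 rad and horizontal distance between large_cap and large_corbel below 0.01 m and z of large_cap in the frame of large_corbel between 0.138 and 0.146 m and angle between the x axis of large_cap and the x axis of large_corbel, either way round below 0.15 rad); the robot touches nothing.
It fails at once if the small corbel is tipped or pushed away (tilted over 0.3 rad or moved over 30 mm) (angle between small_corbel's own z axis and vertical above 0.3 rad or distance of small_corbel from where it was at the start of the episode above 0.03 m).
It fails at once if the medium corbel is tipped or pushed away (tilted over 0.3 rad or moved over 30 mm) (angle between medium_corbel's own z axis and vertical above 0.3 rad or distance of medium_corbel from where it was at the start of the episode above 0.03 m).
It fails at once if the large corbel is tipped or pushed away (tilted over 0.3 rad or moved over 30 mm) (angle between large_corbel's own z axis and vertical above 0.3 rad or distance of large_corbel from where it was at the start of the episode above 0.03 m).
It fails at once if the rosette block, plain block, sander or glue bottle is disturbed (moved over 30 mm or tilted over 0.3 rad) (distance of any of rosette_block, glue_block, sander, glue_bottle from where it was at the start of the episode above 0.03 m or angle between any of rosette_block, glue_block, sander, glue_bottle's own z axis and vertical above 0.3 rad).
It also fails if it takes over 90 s, if anything falls off the work surface, if the arm or the gripper's body presses on something with over 40 N, if the wrist force passes 120 N, or if a joint passes its speed limit or range.

## Working session

There is one attempt and no reset: what is moved stays moved. The work goes in short steps, Python scripts to look and compute and a shell command to move; the robot and the scene stay as the last step left them, time stands still between calls to the robot, and variables do not carry over. Pictures are saved under pics/ and viewed, and the job is handed in when it is done.

```bash
mkdir -p pics; ls; python3 - <<'E'
from rig import sense,eyes,ctrl
import cv2
print(sense(), ctrl.pinch_z)
for n in("scene","top"):
    c=eyes.capture(n); cv2.imwrite(f"pics/{n}0.png",cv2.resize(c["pixels"][:,:,::-1],None,fx=1.5,fy=1.5,interpolation=cv2.INTER_CUBIC)); print(n,c["mtx"],c["R"],c["t"])
E
```

```text
pics
{'time_s': 0.0, 'joints': array([ 1.07862147e+00,  3.13421824e-01,  1.49843337e+00, -5.52082328e-06,
        1.33102836e+00, -2.23418081e-01]), 'dq': array([ 0.00141475, -0.00030437,  0.00130264, -0.00117519,  0.0005655 ,
        0.00055922]), 'tau': array([-1.54566747e-03, -4.12267363e+01, -2.59740329e+01, -3.03154884e-04,
        4.20709810e-03,  3.06247819e-05]), 'eef_pos': array([139.29927781, 505.90893858, 230.7509018 ]), 'ee_rot': array([-0.70030383,  0.70116015, -0.09489174,  0.09457561]), 'force': array([ 0.06471223, -0.49744439,  0.36976811]), 'wrist_torque': array([-0.03278953, -0.02594795, -0.03332371]), 'grip_width': 0.9990735469994043} 18.700000000000003
scene [[363.23771396   0.         256.08014986]
 [  0.         363.23771396 188.58460622]
 [  0.           0.           1.        ]] [[ 0.8769196   0.48063419 -0.00166841]
 [ 0.2639021  -0.48438616 -0.83410175]
 [-0.40170598  0.73099988 -0.55160809]] [-404.57678471  -97.18469904 1430.84666787]
top [[361.14904451   0.         254.22863565]
 [  0.         361.14904451 196.40531469]
 [  0.           0.           1.        ]] [[ 2.28268224e-02 -9.99734595e-01  3.11058480e-03]
 [-9.91754940e-01 -2.30368522e-02 -1.26061266e-01]
 [ 1.26099467e-01 -2.07359713e-04 -9.92017581e-01]] [ -8.87389733 439.06863562 982.46717969]
```

View pics/scene0.png

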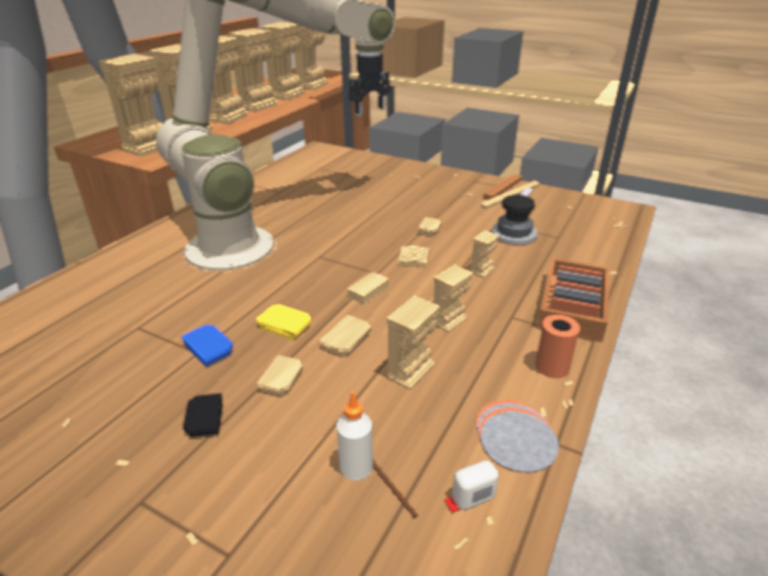

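View pics/top0.png

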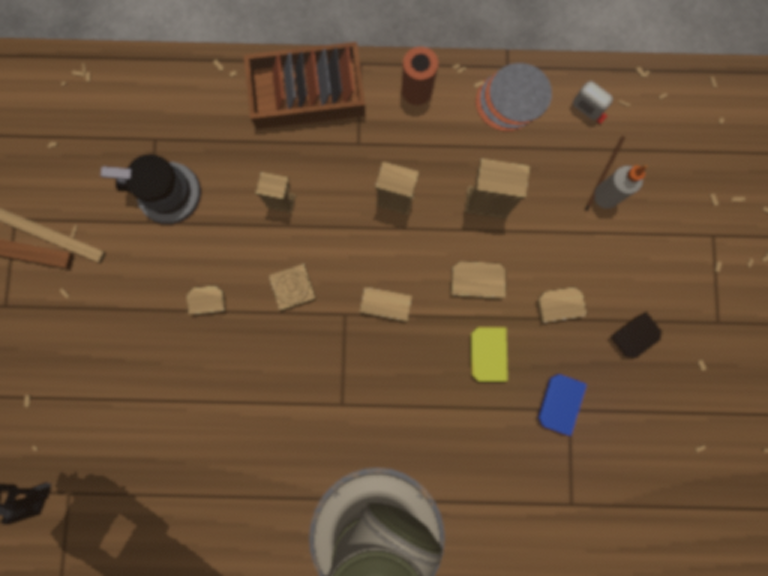

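The scene picture shows three scrolled corbels and five bare-wood blocks. In the top picture (1.5x), the candidates are:
- (205,300): clipped corners, smallest, so probably the small cap.
- (479,280): clipped corners, largest, so probably the large cap.
- (562,305): clipped corners, middle size, so probably the medium cap.
- (292,287): square, so the rosette block.
- (386,304): no clips, so the plain block.
- The yellow (489,354), blue (562,405) and black (637,335) ones are look-alikes.

I'll check these in enlarged crops.

```bash
cat > h.py <<'E'
import numpy as np,cv2
from rig import sense,eyes,ctrl
def crop(img,x0,y0,x1,y1,f,name,grid=10):
    c=cv2.resize(img[y0:y1,x0:x1,::-1],None,fx=f,fy=f,interpolation=cv2.INTER_CUBIC)
    for x in range((x0+grid-1)//grid*grid,x1,grid):
        cv2.line(c,(int((x-x0+.5)*f),0),(int((x-x0+.5)*f),6),(255,255,255),1); cv2.putText(c,str(x),(int((x-x0+.5)*f)-10,16),0,.35,(255,255,255),1)
    for y in range((y0+grid-1)//grid*grid,y1,grid):
        cv2.line(c,(0,int((y-y0+.5)*f)),(6,int((y-y0+.5)*f)),(255,255,255),1); cv2.putText(c,str(y),(8,int((y-y0+.5)*f)+4),0,.35,(255,255,255),1)
    cv2.imwrite("pics/"+name,c)
def ray(c,uv,z):
    K,R,t=c["mtx"],c["R"],c["t"]
    d=R.T@np.linalg.inv(K)@np.array([uv[0],uv[1],1.]); o=-R.T@t
    return (o+d*(z-o[2])/d[2])
def proj(c,X):
    p=c["mtx"]@(c["R"]@np.asarray(X,float)+c["t"]); return p[:2]/p[2]
E
python3 - <<'E'
from h import *
c=eyes.capture("top");p=c["pixels"];np.save("top0.npy",p)
crop(p,115,170,265,225,5,"a.png");crop(p,295,165,415,225,6,"b.png")
crop(p,165,100,360,160,4,"c.png")
crop(p,230,170,300,225,6,"d.png")
E
```

```text
(no output)
```

View pics/a.png

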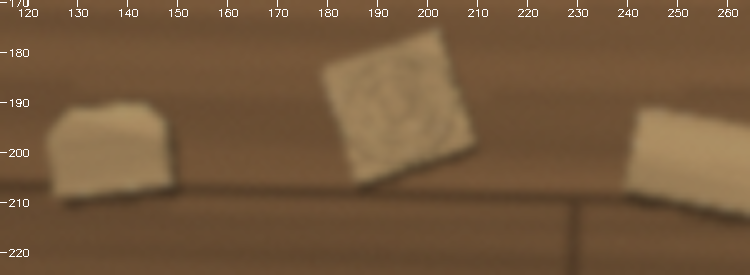

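View pics/b.png

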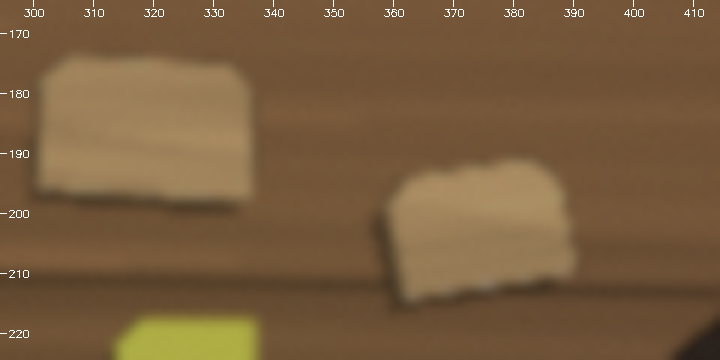

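View pics/c.png

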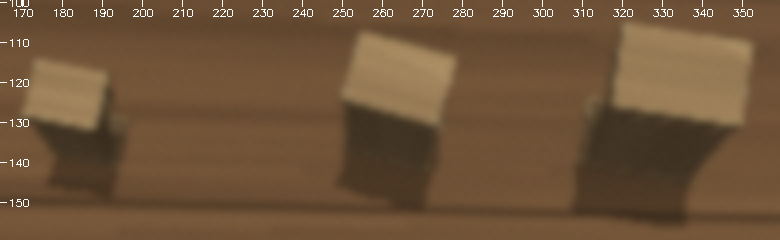

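The crops confirm it: small cap at (137,199), large cap at (318,186) and medium cap at (375,203). All three have clipped corners at the top of the picture (+x). The rosette is at (193,190) and the unclipped plain block at about (257,202). Next I check the scene view for corbel fronts and fit the outlines.

```bash
cat > fit.py <<'E'
from h import *
from scipy.optimize import minimize
def capP(w,d): return np.array([[0,-w/2],[d-12,-w/2],[d,-w/2+12],[d,w/2-12],[d-12,w/2],[0,w/2]])
def corP(w,d): return np.array([[0,-w/2],[d,-w/2],[d,w/2],[0,w/2]])
M={"small_cap":(capP(66,48),24),"medium_cap":(capP(82,56),24),"large_cap":(capP(100,64),24),
"small_corbel":(corP(50,40),96),"medium_corbel":(corP(66,48),118),"large_corbel":(corP(84,56),142)}
def outline(c,P,z,p):
    th=p[2];R=np.array([[np.cos(th),-np.sin(th)],[np.sin(th),np.cos(th)]])
    W=P@R.T+p[:2]
    return np.array([proj(c,[*w,z]) for w in W])
def score(c,G,P,z,p):
    q=outline(c,P,z,p);cen=q.mean(0);s=0;n=0
    for a,b in zip(q,np.roll(q,-1,0)):
        L=np.linalg.norm(b-a);k=max(int(L*2),4);t=(np.arange(k)+.5)/k
        e=a+np.outer(t,b-a);nn=np.array([b[1]-a[1],a[0]-b[0]])/L
        if nn@(cen-(a+b)/2)<0:nn=-nn
        for o in (.8,1.6):
            i=e+nn*o;u=e-nn*o
            f=lambda x:cv2.remap(G,x[None,:,0].astype(np.float32),x[None,:,1].astype(np.float32),cv2.INTER_LINEAR)[0]
            s+=np.minimum(f(i)-f(u),60).sum();n+=k
    return s/n
def fit(c,P,z,p0):
    G=c["pixels"].astype(np.float32).mean(2)
    best=None
    for dx in(-6,0,6):
      for dy in(-6,0,6):
        for dt in(-.1,0,.1):
          x0=np.array(p0)+[dx,dy,dt]
          f=lambda v:-score(c,G,P,z,[v[0],v[1],v[2]/50])
          r=minimize(f,[x0[0],x0[1],x0[2]*50],method="Nelder-Mead",options=dict(initial_simplex=[[x0[0],x0[1],x0[2]*50],[x0[0]+4,x0[1],x0[2]*50],[x0[0],x0[1]+4,x0[2]*50],[x0[0],x0[1],x0[2]*50+4]],xatol=.05,fatol=.01))
          if best is None or r.fun<best.fun:best=r
    return np.array([best.x[0],best.x[1],best.x[2]/50]),-best.fun
def draw(c,items,x0,y0,x1,y1,f,name):
    g=cv2.resize(c["pixels"][y0:y1,x0:x1,::-1],None,fx=f,fy=f,interpolation=cv2.INTER_CUBIC)
    for n,p in items.items():
        q=(outline(c,*M[n],p)-[x0,y0]+.5)*f
        cv2.polylines(g,[np.int32(q)],True,(0,0,255),1)
    cv2.imwrite("pics/"+name,g)
E
cat > /tmp/a.py <<'E'
from fit import *
c=eyes.capture("top");s=eyes.capture("scene")
back={"small_cap":[(125.5,208.5),(148.5,206.5)],"medium_cap":[(362,214),(390,210)],"large_cap":[(301,197),(336,198)],
"small_corbel":[(170,128.5),(188,131)],"medium_corbel":[(250.5,124),(274,130)],"large_corbel":[(317.5,126),(350,130.5)]}
T={};S={}
for n,(a,b) in back.items():
    P,z=M[n];A=ray(c,a,z);B=ray(c,b,z);m=(A+B)/2
    d=A-B; th=np.arctan2(-d[0],d[1])
    T[n],q=fit(c,P,z,[m[0],m[1],th]);S[n],q2=fit(s,P,z,T[n])
    print(n,"len",np.linalg.norm(d[:2]).round(1),"init",m[:2].round(),th.round(3),"top",T[n].round(3),round(q,1),"scene",S[n].round(3),round(q2,1))
import json;json.dump({k:list(v) for k,v in T.items()},open("T.json","w"))
draw(c,T,110,95,410,225,2.6,"ft.png");draw(s,S,160,130,350,270,4,"fs.png")
crop(s["pixels"],240,140,350,265,4,"e.png")
E
python3 /tmp/a.py
```

```text
small_cap len 64.2 init [401. 328.] 0.111 top [3.99909e+02 3.28584e+02 1.36000e-01] 39.3 scene [4.01160e+02 3.20457e+02 2.13000e-01] 48.0
medium_cap len 79.6 init [ 404. -340.] 0.164 top [ 4.02962e+02 -3.41142e+02  1.72000e-01] 38.3 scene [ 4.04868e+02 -3.46041e+02  1.98000e-01] 45.6
large_cap len 98.3 init [ 441. -179.] -0.006 top [ 4.42178e+02 -1.79585e+02 -2.80000e-02] 35.2 scene [ 4.44070e+02 -1.83945e+02 -3.30000e-02] 42.3
small_corbel len 48.7 init [605. 206.] -0.118 top [ 6.03965e+02  2.05772e+02 -1.90000e-01] 37.3 scene [ 6.03819e+02  2.02037e+02 -1.25000e-01] 46.6
medium_corbel len 63.4 init [611. -15.] -0.234 top [ 6.09181e+02 -1.41060e+01 -2.56000e-01] 38.8 scene [ 6.09603e+02 -1.76170e+01 -2.60000e-01] 45.7
large_corbel len 83.2 init [ 604. -197.] -0.119 top [ 6.03110e+02 -1.97157e+02 -1.31000e-01] 37.3 scene [ 6.03573e+02 -2.00015e+02 -1.29000e-01] 47.5
```

View pics/ft.png

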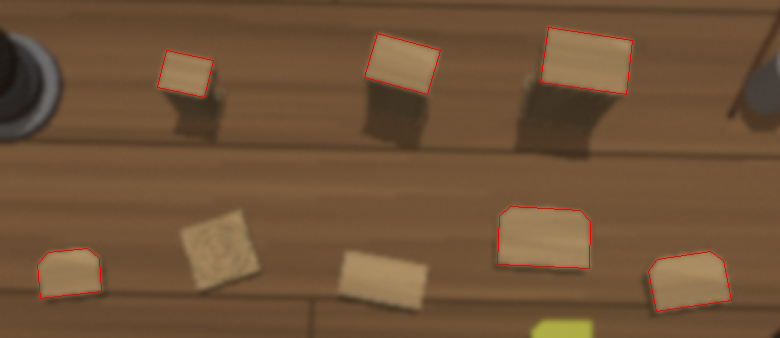

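View pics/fs.png

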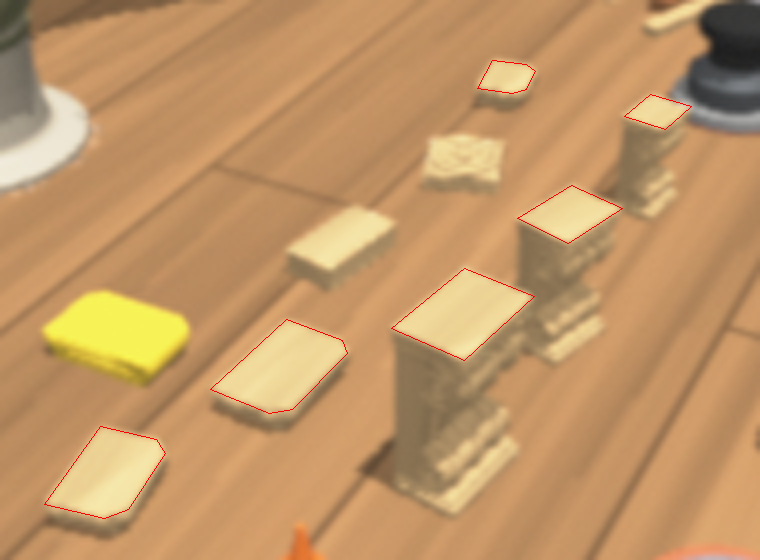

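View pics/e.png

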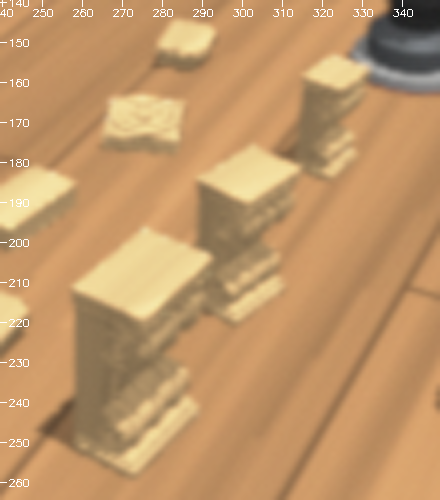

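Scrolled fronts face +x on all three corbels (e.g. large at scene (270,240)), matching the caps' clipped sides. The top and scene fits differ by 3–4 mm in y, a shared camera bias. The jaws will square up each cap, and I'll check sideways position once it's in hand. Now the helper for motion deltas.

```bash
cat > go.py <<'E'
import sys
from h import *
from scipy.spatial.transform import Rotation as Ro
def st():
    s=sense();q=np.array(s["ee_rot"]);R=Ro.from_quat(q[[1,2,3,0]]).as_matrix();return s,R
def delta(target,th):
    """th: wanted heading of jaw axis (world yaw of cap x), mod pi"""
    s,R=st();z=R[:,2];yaw=np.arctan2(z[1],z[0]);d=(th-yaw+np.pi/2)%np.pi-np.pi/2
    # after-turn rotation: exact down
    w=R.T@np.array([0,0,d]); 
    # tilt correction: R y axis -> -z
    v=np.cross(R[:,1],[0,0,-1]); 
    sh=R.T@(np.array(target)-s["eef_pos"])
    yd=yaw+d;zf=np.array([np.cos(yd),np.sin(yd),0]);yf=np.array([0,0,-1.]);xf=np.cross(yf,zf);Rf=np.stack([xf,yf,zf],1)
    print("tcp",s["eef_pos"].round(1),"yaw",yaw.round(3),"t",round(s["time_s"],2),"F",np.round(s["force"],1),"grip",round(s["grip_width"]*85.4,1),"q6",round(s["joints"][5],2))
    print("turn tool",w.round(3),"tilt fix (tool)",(R.T@v).round(3),"| shift in present tool",sh.round(1),"| shift in final tool",(Rf.T@(np.array(target)-s["eef_pos"])).round(1))
if __name__=="__main__":
    a=[float(x) for x in sys.argv[1:]];delta(a[:3],a[3])
E
python3 - <<'E'
import numpy as np
th=.15
print(400.5+24*np.cos(th),326+24*np.sin(th))
E
python3 go.py 424 329.5 120 0.14
```

```text
424.23050587046504 329.58651517936636
tcp [139.4 506.  231. ] yaw 1.302 t 0.25 F [ 0.5 -0.6 -0.2] grip 85.5 q6 -0.22
turn tool [0.000e+00 1.162e+00 1.000e-03] tilt fix (tool) [ 0.001 -0.    -0.   ] | shift in present tool [321.3 111.  -94.6] | shift in final tool [214.5 111.  257.2]
```

```bash
python3 -m handwheel '[{"grip":85,"wy":0.116},{"grip":85,"wy":0.116},{"grip":85,"wy":0.116},{"grip":85,"wy":0.116},{"grip":85,"wy":0.116},{"grip":85,"wy":0.116},{"grip":85,"wy":0.116},{"grip":85,"wy":0.116},{"grip":85,"wy":0.116},{"grip":85,"wy":0.116}]' 30; python3 go.py 424 329.5 120 0.14
```

```text
tcp [139.4 506.  231. ] yaw 1.302 t 0.25 F [ 0.5 -0.6 -0.2] grip 85.5 q6 -0.22
turn tool [0.000e+00 1.162e+00 1.000e-03] tilt fix (tool) [ 0.001 -0.    -0.   ] | shift in present tool [321.3 111.  -94.6] | shift in final tool [214.5 111.  257.2]invalid input
```

```bash
python3 -m handwheel '[{"grip":85,"tx":0,"ty":0,"tz":0,"wx":0,"wy":0.116,"wz":0},{"grip":85,"tx":0,"ty":0,"tz":0,"wx":0,"wy":0.116,"wz":0},{"grip":85,"tx":0,"ty":0,"tz":0,"wx":0,"wy":0.116,"wz":0},{"grip":85,"tx":0,"ty":0,"tz":0,"wx":0,"wy":0.116,"wz":0},{"grip":85,"tx":0,"ty":0,"tz":0,"wx":0,"wy":0.116,"wz":0},{"grip":85,"tx":0,"ty":0,"tz":0,"wx":0,"wy":0.116,"wz":0},{"grip":85,"tx":0,"ty":0,"tz":0,"wx":0,"wy":0.116,"wz":0},{"grip":85,"tx":0,"ty":0,"tz":0,"wx":0,"wy":0.116,"wz":0},{"grip":85,"tx":0,"ty":0,"tz":0,"wx":0,"wy":0.116,"wz":0},{"grip":85,"tx":0,"ty":0,"tz":0,"wx":0,"wy":0.116,"wz":0}]' 30; python3 go.py 424 329.5 120 0.14
```

```text
time_s: 1.08
eef_pos: [139.4, 506.1, 231.2]
ee_rot: [-0.533, 0.533, -0.465, 0.465]
force: [-0.0, -0.3, 0.2]
grip_width: 0.998
tcp [139.4 506.1 231.2] yaw 0.136 t 1.08 F [-0.  -0.3  0.2] grip 85.2 q6 0.94
turn tool [ 0.    -0.004 -0.   ] tilt fix (tool) [ 0. -0.  0.] | shift in present tool [213.6 111.2 258. ] | shift in final tool [214.6 111.2 257.2]
```

```bash
python3 -m handwheel '[{"grip":85,"tx":21.4,"ty":11,"tz":25.8,"wx":0,"wy":0,"wz":0},{"grip":85,"tx":21.4,"ty":11,"tz":25.8,"wx":0,"wy":0,"wz":0},{"grip":85,"tx":21.4,"ty":11,"tz":25.8,"wx":0,"wy":0,"wz":0},{"grip":85,"tx":21.4,"ty":11,"tz":25.8,"wx":0,"wy":0,"wz":0},{"grip":85,"tx":21.4,"ty":11,"tz":25.8,"wx":0,"wy":0,"wz":0},{"grip":85,"tx":21.4,"ty":11,"tz":25.8,"wx":0,"wy":0,"wz":0},{"grip":85,"tx":21.4,"ty":11,"tz":25.8,"wx":0,"wy":0,"wz":0},{"grip":85,"tx":21.4,"ty":11,"tz":25.8,"wx":0,"wy":0,"wz":0},{"grip":85,"tx":21.4,"ty":11,"tz":25.8,"wx":0,"wy":0,"wz":0},{"grip":85,"tx":21.4,"ty":11,"tz":25.8,"wx":0,"wy":0,"wz":0}]'; python3 -m handwheel '[{"grip":85,"tx":0,"ty":0,"tz":0,"wx":0,"wy":0,"wz":0},{"grip":85,"tx":0,"ty":0,"tz":0,"wx":0,"wy":0,"wz":0}]'
python3 go.py 424 329.5 25 0.14
python3 - <<'E'
from h import *
s=eyes.capture("scene");crop(s["pixels"],230,90,350,200,5,"g1.png")
c=eyes.capture("top");crop(c["pixels"],80,150,210,250,5,"g2.png")
E
```

```text
time_s: 1.92
eef_pos: [426.4, 329.7, 120.7]
ee_rot: [-0.534, 0.534, -0.463, 0.463]
force: [-0.1, 0.7, 1.4]
grip_width: 0.994
time_s: 2.08
eef_pos: [425.9, 329.8, 120.5]
ee_rot: [-0.533, 0.534, -0.464, 0.464]
force: [-0.3, 0.7, -0.4]
grip_width: 0.996
tcp [425.9 329.8 120.5] yaw 0.139 t 2.08 F [-0.3  0.7 -0.4] grip 85.0 q6 0.3
turn tool [ 0.    -0.001 -0.   ] tilt fix (tool) [ 0.001 -0.     0.   ] | shift in present tool [-0.  95.5 -1.7] | shift in final tool [ 0.  95.5 -1.9]
```

View pics/g1.png

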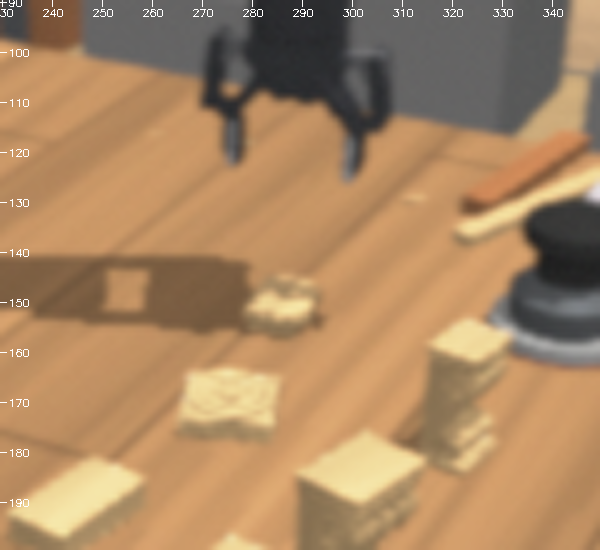

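View pics/g2.png

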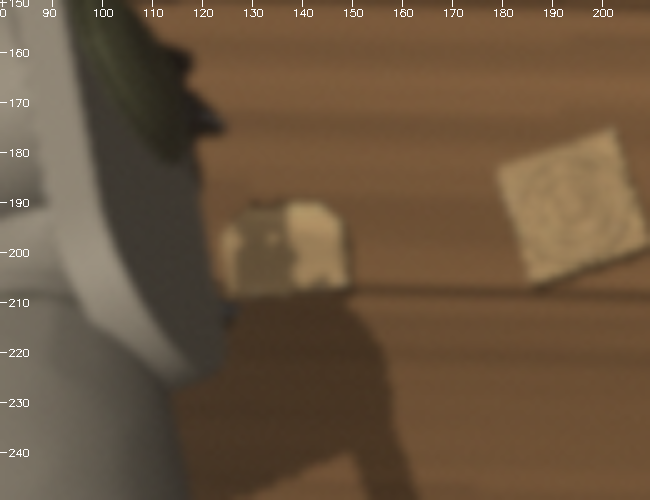

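```bash
python3 - <<'E'
from h import *
s=eyes.capture("scene")
a=.139;u=np.array([np.cos(a),np.sin(a),0])
for dz in(0,13):
  for k in(-47,47): print(dz,k,proj(s,np.array([425.9,329.8,120.5+dz])+k*u).round(1))
E
```

```text
0 -47 [277.  124.8]
0 47 [299.9 128.3]
13 -47 [277.1 121.8]
13 47 [300.1 125.2]
```

The fingertips at scene (276.5,121.5) and (299.5,125.5) match the projection within about 0.5 px, with open tips 13 mm above the TCP. The jaws straddle the small cap, so I'm descending.

```bash
python3 -m handwheel '[{"grip":85,"tx":0,"ty":20,"tz":-1,"wx":0,"wy":0,"wz":0},{"grip":85,"tx":0,"ty":25,"tz":0,"wx":0,"wy":0,"wz":0},{"grip":85,"tx":0,"ty":25,"tz":0,"wx":0,"wy":0,"wz":0},{"grip":85,"tx":0,"ty":22,"tz":0,"wx":0,"wy":0,"wz":0},{"grip":85,"tx":0,"ty":15,"tz":0,"wx":0,"wy":0,"wz":0},{"grip":85,"tx":0,"ty":10,"tz":0,"wx":0,"wy":0,"wz":0},{"grip":85,"tx":0,"ty":6,"tz":0,"wx":0,"wy":0,"wz":0},{"grip":85,"tx":0,"ty":0,"tz":0,"wx":0,"wy":0,"wz":0}]'
python3 -m handwheel '[{"grip":60,"tx":0,"ty":0,"tz":0,"wx":0,"wy":0,"wz":0},{"grip":55,"tx":0,"ty":0,"tz":0,"wx":0,"wy":0,"wz":0},{"grip":50,"tx":0,"ty":0,"tz":0,"wx":0,"wy":0,"wz":0},{"grip":40,"tx":0,"ty":0,"tz":0,"wx":0,"wy":0,"wz":0},{"grip":40,"tx":0,"ty":0,"tz":0,"wx":0,"wy":0,"wz":0},{"grip":40,"tx":0,"ty":0,"tz":0,"wx":0,"wy":0,"wz":0},{"grip":40,"tx":0,"ty":0,"tz":0,"wx":0,"wy":0,"wz":0},{"grip":40,"tx":0,"ty":0,"tz":0,"wx":0,"wy":0,"wz":0}]' 30
python3 go.py 424 329.5 -3 0.14
```

```text
time_s: 2.9
eef_pos: [423.6, 331.0, -2.1]
ee_rot: [-0.534, 0.535, -0.463, 0.463]
force: [-0.7, -0.2, -0.2]
grip_width: 0.994
time_s: 3.57
eef_pos: [424.6, 331.0, -0.7]
ee_rot: [0.535, -0.534, 0.463, -0.463]
force: [-1.7, -0.3, 6.9]
grip_width: 0.559
tcp [424.6 331.   -0.7] yaw 0.142 t 3.57 F [-1.7 -0.3  6.9] grip 47.7 q6 0.3
turn tool [ 0.     0.002 -0.   ] tilt fix (tool) [-0.002  0.    -0.001] | shift in present tool [ 1.4  2.3 -0.8] | shift in final tool [ 1.4  2.3 -0.8]
```

Gripped at 47.7 mm, matching 48, with a light touch on the table (7 N); the next grasps will be 3 mm higher. Lifting.

```bash
python3 -m handwheel '[{"grip":40,"tx":0,"ty":-8,"tz":0,"wx":0,"wy":0,"wz":0},{"grip":40,"tx":0,"ty":-20,"tz":0,"wx":0,"wy":0,"wz":0},{"grip":40,"tx":0,"ty":-25,"tz":0,"wx":0,"wy":0,"wz":0},{"grip":40,"tx":0,"ty":-30,"tz":0,"wx":0,"wy":0,"wz":0},{"grip":40,"tx":0,"ty":-30,"tz":0,"wx":0,"wy":0,"wz":0},{"grip":40,"tx":0,"ty":-25,"tz":0,"wx":0,"wy":0,"wz":0},{"grip":40,"tx":0,"ty":-12,"tz":0,"wx":0,"wy":0,"wz":0},{"grip":40,"tx":0,"ty":0,"tz":0,"wx":0,"wy":0,"wz":0}]'
python3 -c "
import numpy as np;print(604+24*np.cos(.16),204-24*np.sin(.16))"
python3 go.py 627.7 200.2 150 -0.16
```

```text
time_s: 4.23
eef_pos: [425.2, 331.2, 151.6]
ee_rot: [0.536, -0.532, 0.462, -0.464]
force: [0.4, 0.3, -0.0]
grip_width: 0.553
627.693454801015 200.1763630412581
tcp [425.2 331.2 151.6] yaw 0.142 t 4.23 F [ 0.4  0.3 -0. ] grip 47.2 q6 0.3
turn tool [ 0.001  0.302 -0.002] tilt fix (tool) [-0.006  0.    -0.002] | shift in present tool [158.4   2.4 181.9] | shift in final tool [ 97.1   1.6 220.8]
```

```bash
python3 -m handwheel '[{"grip":40,"tx":0,"ty":0,"tz":0,"wx":0,"wy":0.1,"wz":0},{"grip":40,"tx":0,"ty":0,"tz":0,"wx":0,"wy":0.1,"wz":0},{"grip":40,"tx":0,"ty":0,"tz":0,"wx":0,"wy":0.1,"wz":0},{"grip":40,"tx":12,"ty":0,"tz":27.5,"wx":0,"wy":0,"wz":0},{"grip":40,"tx":14,"ty":0,"tz":32,"wx":0,"wy":0,"wz":0},{"grip":40,"tx":16,"ty":0,"tz":36,"wx":0,"wy":0,"wz":0},{"grip":40,"tx":16,"ty":0,"tz":36,"wx":0,"wy":0,"wz":0},{"grip":40,"tx":15,"ty":0,"tz":35,"wx":0,"wy":0,"wz":0},{"grip":40,"tx":13,"ty":0,"tz":30,"wx":0,"wy":0,"wz":0},{"grip":40,"tx":11,"ty":0,"tz":24,"wx":0,"wy":0,"wz":0}]'
python3 -m handwheel '[{"grip":40,"tx":0,"ty":0,"tz":0,"wx":0,"wy":0,"wz":0},{"grip":40,"tx":0,"ty":0,"tz":0,"wx":0,"wy":0,"wz":0},{"grip":40,"tx":0,"ty":0,"tz":0,"wx":0,"wy":0,"wz":0}]'
python3 go.py 627.7 200.2 110 -0.16
python3 - <<'E'
from h import *
s=eyes.capture("scene");crop(s["pixels"],270,70,390,190,5,"g3.png")
c=eyes.capture("top");crop(c["pixels"],120,70,250,180,5,"g4.png")
E
```

```text
time_s: 5.07
eef_pos: [628.0, 198.2, 146.7]
ee_rot: [0.458, -0.459, 0.539, -0.538]
force: [-0.3, 0.6, -1.3]
grip_width: 0.562
time_s: 5.32
eef_pos: [625.8, 200.5, 147.3]
ee_rot: [0.458, -0.46, 0.538, -0.537]
force: [0.0, 1.3, -0.2]
grip_width: 0.557
tcp [625.8 200.5 147.3] yaw -0.158 t 5.32 F [ 0.   1.3 -0.2] grip 47.6 q6 0.29
turn tool [-0.     0.002  0.   ] tilt fix (tool) [ 0.002 -0.     0.   ] | shift in present tool [-0.  37.3  2. ] | shift in final tool [-0.  37.3  1.9]
```

View pics/g3.png

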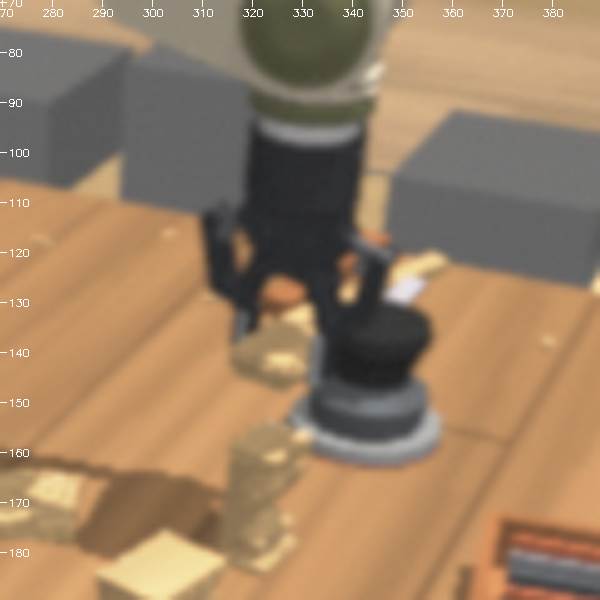

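View pics/g4.png

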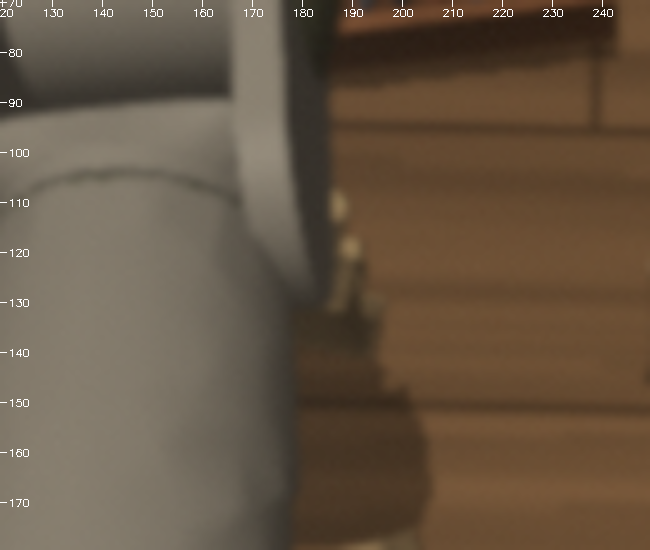

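The cap hangs level over the small corbel. I overlay the model at different sideways offsets to measure the in-hand offset and the corbel.

```bash
cat > ov.py <<'E'
from fit import *
def wire(g,c,P,zs,p,x0,y0,f,col):
    for z in zs:
        q=(outline(c,P,z,p)-[x0,y0]+.5)*f; cv2.polylines(g,[np.int32(q)],True,col,1)
def held(tcp,yaw,w,d,off):
    # cap origin from tcp
    ex=np.array([np.cos(yaw),np.sin(yaw)]);ey=np.array([-ex[1],ex[0]])
    o=np.array(tcp[:2])-ex*d/2+ey*off
    return [*o,yaw]
E
cat > /tmp/b.py <<'E'
from ov import *
s=eyes.capture("scene")
x0,y0,x1,y1,f=305,115,355,190,8
ims=[]
for off in(-4,0,4):
    g=cv2.resize(s["pixels"][y0:y1,x0:x1,::-1],None,fx=f*.66,fy=f*.66,interpolation=cv2.INTER_CUBIC);ff=f*.66
    p=held([625.8,200.5],-.158,66,48,off);print(off,p)
    wire(g,s,capP(66,48),[160,172],p,x0,y0,ff,(0,0,255))
    wire(g,s,corP(50,40),[96],[604,204-off/2,-.16],x0,y0,ff,(255,0,0))
    print("corbel y",204-off/2)
    ims.append(g)
cv2.imwrite("pics/ov1.png",np.hstack(ims))
E
python3 /tmp/b.py
```

```text
-4 [np.float64(601.4695715781494), np.float64(200.32606665296967), -0.158]
corbel y 206.0
0 [np.float64(602.0989453170594), np.float64(204.27624243345977), -0.158]
corbel y 204.0
4 [np.float64(602.7283190559693), np.float64(208.22641821394987), -0.158]
corbel y 202.0
```

View pics/ov1.png

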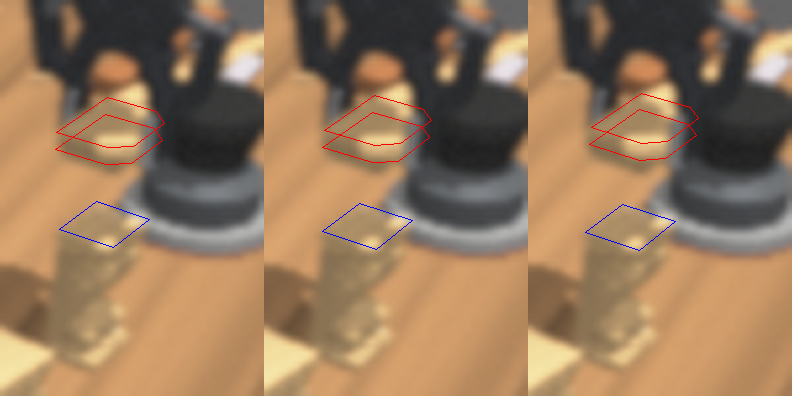

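```bash
cat > /tmp/b.py <<'E'
from ov import *
s=eyes.capture("scene")
x0,y0,x1,y1,f=308,125,346,171,13
g=cv2.resize(s["pixels"][y0:y1,x0:x1,::-1],None,fx=f,fy=f,interpolation=cv2.INTER_CUBIC);g0=g.copy()
g=np.clip(g*1.4,0,255).astype(np.uint8)
wire(g,s,capP(66,48),[160,172],held([625.8,200.5],-.158,66,48,-1.5),x0,y0,f,(0,0,255))
wire(g,s,corP(50,40),[96],[604,204,-.16],x0,y0,f,(255,0,0))
cv2.imwrite("pics/ov2.png",g)
E
python3 /tmp/b.py
```

```text
(no output)
```

View pics/ov2.png

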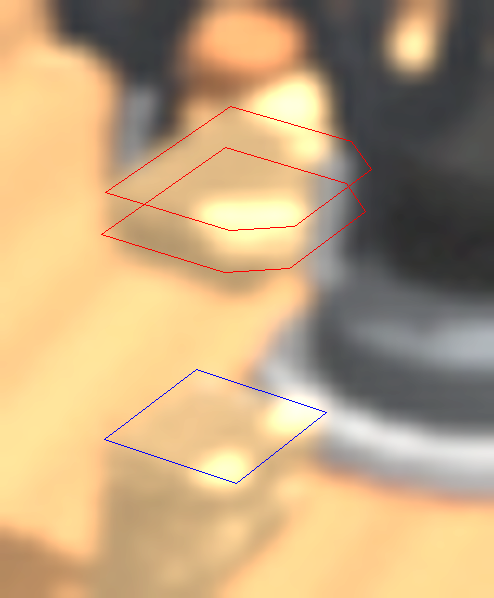

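```bash
cat > /tmp/b.py <<'E'
from ov import *
s=eyes.capture("scene")
x0,y0,x1,y1,f=308,125,341,155,11
ims=[]
for off in(0,4):
    g=cv2.resize(s["pixels"][y0:y1,x0:x1,::-1],None,fx=f,fy=f,interpolation=cv2.INTER_CUBIC)
    g=np.clip(g*1.4,0,255).astype(np.uint8)
    if off==0: ims.append(g.copy()[:, :])
    p=held([625.8,200.5],-.158,66,48,off)
    wire(g,s,capP(66,48),[160,172],p,x0,y0,f,(0,0,255))
    wire(g,s,corP(50,40),[148],p,x0,y0,f,(255,0,0))
    ims.append(g)
cv2.imwrite("pics/ov3.png",cv2.resize(np.hstack(ims),None,fx=.73,fy=.73))
E
python3 /tmp/b.py
```

```text
(no output)
```

View pics/ov3.png

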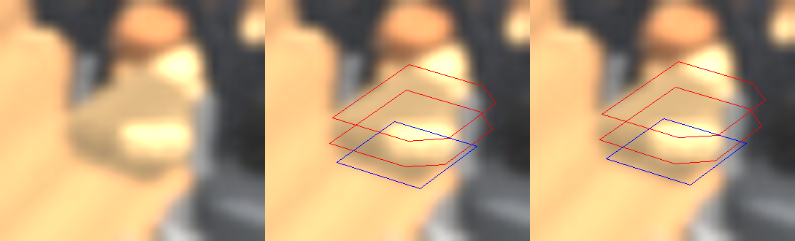

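Best match is an in-hand offset of about +1 mm, with the corbel at (604,204), where the blue outline fits well. Descending, shifted 2 mm forward and 1 mm in −y.

```bash
python3 -m handwheel '[{"grip":40,"tx":1,"ty":5,"tz":1.9,"wx":0,"wy":0,"wz":0},{"grip":40,"tx":0,"ty":12,"tz":0,"wx":0,"wy":0,"wz":0},{"grip":40,"tx":0,"ty":12,"tz":0,"wx":0,"wy":0,"wz":0},{"grip":40,"tx":0,"ty":8,"tz":0,"wx":0,"wy":0,"wz":0},{"grip":40,"tx":0,"ty":6,"tz":0,"wx":0,"wy":0,"wz":0},{"grip":40,"tx":0,"ty":3,"tz":0,"wx":0,"wy":0,"wz":0},{"grip":40,"tx":0,"ty":2,"tz":0,"wx":0,"wy":0,"wz":0},{"grip":40,"tx":0,"ty":0,"tz":0,"wx":0,"wy":0,"wz":0},{"grip":40,"tx":0,"ty":0,"tz":0,"wx":0,"wy":0,"wz":0}]'
python3 go.py 627.5 199.2 95.3 -0.16
```

```text
time_s: 6.32
eef_pos: [628.5, 198.9, 100.6]
ee_rot: [-0.459, 0.459, -0.538, 0.538]
force: [-0.9, 0.8, -0.8]
grip_width: 0.555
tcp [628.5 198.9 100.6] yaw -0.158 t 6.32 F [-0.9  0.8 -0.8] grip 47.4 q6 0.29
turn tool [ 0.     0.002 -0.   ] tilt fix (tool) [-0.001  0.    -0.   ] | shift in present tool [-0.1  5.3 -1.1] | shift in final tool [-0.1  5.3 -1.1]
```

```bash
python3 -m handwheel '[{"grip":40,"tx":0,"ty":2,"tz":-1,"wx":0,"wy":0,"wz":0},{"grip":40,"tx":0,"ty":1.5,"tz":0,"wx":0,"wy":0,"wz":0},{"grip":40,"tx":0,"ty":1,"tz":0,"wx":0,"wy":0,"wz":0},{"grip":40,"tx":0,"ty":0,"tz":0,"wx":0,"wy":0,"wz":0}]'
python3 - <<'E'
from h import *
s=eyes.capture("scene");crop(s["pixels"],295,95,365,190,6,"g5.png")
E
```

```text
time_s: 6.65
eef_pos: [627.3, 199.0, 95.6]
ee_rot: [0.459, -0.459, 0.538, -0.538]
force: [0.2, 0.2, -1.5]
grip_width: 0.554
```

View pics/g5.png

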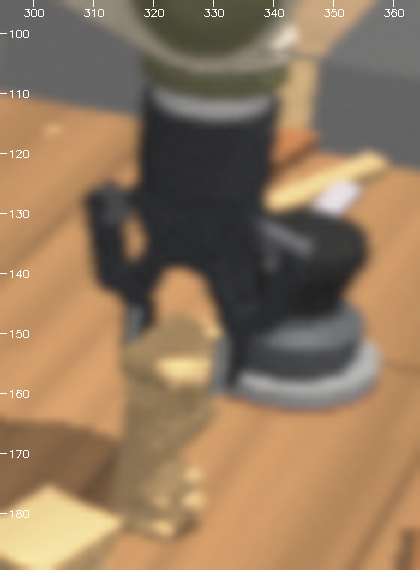

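The cap is on or just above the head (scene (325,155)), and the gripper is beside the sander in the picture but well clear of it. Inching down until it makes contact.

```bash
for i in 1; do python3 -m handwheel '[{"grip":40,"tx":0,"ty":1,"tz":0,"wx":0,"wy":0,"wz":0},{"grip":40,"tx":0,"ty":0,"tz":0,"wx":0,"wy":0,"wz":0}]'; done; python3 -m handwheel '[{"grip":40,"tx":0,"ty":1,"tz":0,"wx":0,"wy":0,"wz":0},{"grip":40,"tx":0,"ty":0,"tz":0,"wx":0,"wy":0,"wz":0}]'
```

```text
time_s: 6.87
eef_pos: [627.7, 199.1, 95.3]
ee_rot: [-0.459, 0.459, -0.538, 0.538]
force: [1.6, -0.2, 2.3]
grip_width: 0.56
time_s: 7.03
eef_pos: [627.8, 199.1, 95.3]
ee_rot: [-0.459, 0.459, -0.538, 0.538]
force: [-2.3, -0.2, 9.1]
grip_width: 0.556
```

Contact at 95.3, as predicted. Releasing and lifting.

```bash
python3 -m handwheel '[{"grip":50,"tx":0,"ty":-1,"tz":0,"wx":0,"wy":0,"wz":0},{"grip":55,"tx":0,"ty":0,"tz":0,"wx":0,"wy":0,"wz":0},{"grip":62,"tx":0,"ty":0,"tz":0,"wx":0,"wy":0,"wz":0},{"grip":70,"tx":0,"ty":0,"tz":0,"wx":0,"wy":0,"wz":0},{"grip":70,"tx":0,"ty":-8,"tz":0,"wx":0,"wy":0,"wz":0},{"grip":70,"tx":0,"ty":-18,"tz":0,"wx":0,"wy":0,"wz":0},{"grip":75,"tx":0,"ty":-25,"tz":0,"wx":0,"wy":0,"wz":0},{"grip":80,"tx":0,"ty":-30,"tz":0,"wx":0,"wy":0,"wz":0},{"grip":85,"tx":0,"ty":-30,"tz":0,"wx":0,"wy":0,"wz":0},{"grip":85,"tx":0,"ty":-20,"tz":0,"wx":0,"wy":0,"wz":0}]'
python3 -c "
import numpy as np
th=-.03;print(443+32*np.cos(th),-181.8+32*np.sin(th))"
python3 go.py 475 -182.8 150 -0.03
```

```text
time_s: 7.87
eef_pos: [627.8, 199.1, 229.7]
ee_rot: [-0.46, 0.458, -0.537, 0.539]
force: [0.0, 0.3, 0.2]
grip_width: 0.996
474.9856010799676 -182.75985600647988
tcp [627.8 199.1 229.7] yaw -0.158 t 7.87 F [0.  0.3 0.2] grip 85.0 q6 0.29
turn tool [-0.    -0.128  0.   ] tilt fix (tool) [-0.004  0.    -0.001] | shift in present tool [401.3  78.9 -91. ] | shift in final tool [ 386.4   79.7 -141.2]
```

```bash
python3 -m handwheel '[{"grip":85,"tx":0,"ty":0,"tz":0,"wx":0,"wy":-0.064,"wz":0},{"grip":85,"tx":0,"ty":0,"tz":0,"wx":0,"wy":-0.064,"wz":0},{"grip":85,"tx":30,"ty":0,"tz":-11,"wx":0,"wy":0,"wz":0},{"grip":85,"tx":36,"ty":0,"tz":-13,"wx":0,"wy":0,"wz":0},{"grip":85,"tx":36,"ty":0,"tz":-13,"wx":0,"wy":0,"wz":0},{"grip":85,"tx":36,"ty":0,"tz":-13,"wx":0,"wy":0,"wz":0},{"grip":85,"tx":36,"ty":0,"tz":-13,"wx":0,"wy":0,"wz":0},{"grip":85,"tx":36,"ty":0,"tz":-13,"wx":0,"wy":0,"wz":0},{"grip":85,"tx":36,"ty":0,"tz":-13,"wx":0,"wy":0,"wz":0},{"grip":85,"tx":36,"ty":0,"tz":-13,"wx":0,"wy":0,"wz":0}]'
python3 -m handwheel '[{"grip":85,"tx":36,"ty":0,"tz":-13,"wx":0,"wy":0,"wz":0},{"grip":85,"tx":35,"ty":0,"tz":-13,"wx":0,"wy":0,"wz":0},{"grip":85,"tx":33,"ty":0,"tz":-13,"wx":0,"wy":0,"wz":0},{"grip":85,"tx":0,"ty":0,"tz":0,"wx":0,"wy":0,"wz":0},{"grip":85,"tx":0,"ty":0,"tz":0,"wx":0,"wy":0,"wz":0}]'
python3 go.py 475 -182.8 100 -0.03
python3 - <<'E'
from fit import *
import json
T={k:v for k,v in json.load(open("T.json")).items()}
c=eyes.capture("top");s=eyes.capture("scene")
np.save("s1.npy",s["pixels"])
for n in("small_corbel",):
    P=capP(66,48);z=120
    for cam in(c,s): print(n,*[x.round(3) if hasattr(x,'round') else x for x in fit(cam,P,z,T[n])])
crop(s["pixels"],290,125,350,190,9,"g6.png")
crop(c["pixels"],150,90,250,170,6,"g7.png")
crop(s["pixels"],190,140,330,260,5,"g8.png")
E
```

```text
time_s: 8.7
eef_pos: [516.0, -81.2, 226.5]
ee_rot: [-0.493, 0.492, -0.507, 0.508]
force: [1.3, 0.1, 0.3]
grip_width: 0.995
time_s: 9.12
eef_pos: [474.3, -183.9, 226.3]
ee_rot: [-0.492, 0.492, -0.508, 0.508]
force: [0.6, 0.0, 0.0]
grip_width: 0.994
tcp [ 474.3 -183.9  226.3] yaw -0.033 t 9.12 F [0.6 0.  0. ] grip 84.9 q6 -0.57
turn tool [ 0.    -0.003  0.   ] tilt fix (tool) [-0. -0.  0.] | shift in present tool [ -1.1 126.3   0.6] | shift in final tool [ -1.1 126.3   0.6]
small_corbel [ 6.03293e+02  2.04528e+02 -1.68000e-01] 35.897
small_corbel [ 6.04716e+02  1.98532e+02 -1.79000e-01] 43.44
```

View pics/g6.png

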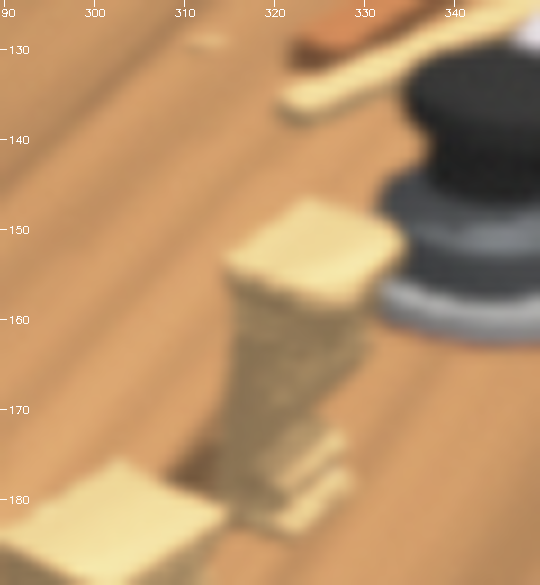

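View pics/g7.png

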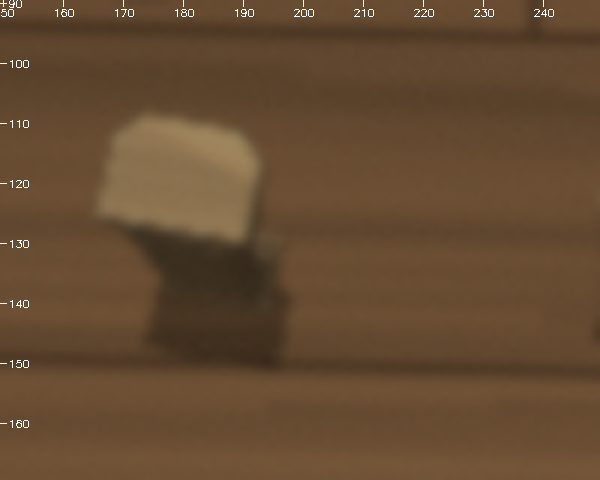

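View pics/g8.png

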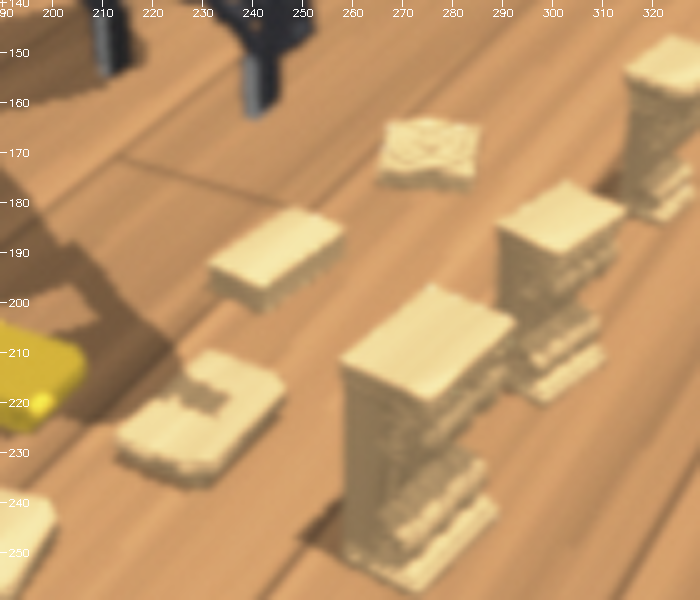

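The small cap sits square on its corbel: the top fit gives (603.3,204.5) against the corbel's (604.0,205.8), so within 2 mm. The fingers are over the large cap (scene (230,220)). Descending.

```bash
python3 -m handwheel '[{"grip":85,"tx":-1,"ty":20,"tz":0.6,"wx":0,"wy":0,"wz":0},{"grip":85,"tx":0,"ty":36,"tz":0,"wx":0,"wy":0,"wz":0},{"grip":85,"tx":0,"ty":38,"tz":0,"wx":0,"wy":0,"wz":0},{"grip":85,"tx":0,"ty":38,"tz":0,"wx":0,"wy":0,"wz":0},{"grip":85,"tx":0,"ty":34,"tz":0,"wx":0,"wy":0,"wz":0},{"grip":85,"tx":0,"ty":30,"tz":0,"wx":0,"wy":0,"wz":0},{"grip":85,"tx":0,"ty":20,"tz":0,"wx":0,"wy":0,"wz":0},{"grip":85,"tx":0,"ty":8,"tz":0,"wx":0,"wy":0,"wz":0},{"grip":85,"tx":0,"ty":0,"tz":0,"wx":0,"wy":0,"wz":0},{"grip":85,"tx":0,"ty":0,"tz":0,"wx":0,"wy":0,"wz":0}]'; python3 go.py 475 -182.8 0 -0.03
```

```text
time_s: 10.05
eef_pos: [476.2, -181.3, 2.6]
ee_rot: [-0.493, 0.493, -0.507, 0.508]
force: [0.7, -0.1, 0.4]
grip_width: 0.994
tcp [ 476.2 -181.3    2.6] yaw -0.029 t 10.05 F [ 0.7 -0.1  0.4] grip 84.9 q6 -0.57
turn tool [-0.     0.001 -0.   ] tilt fix (tool) [-0.001 -0.     0.001] | shift in present tool [ 1.6  2.6 -1.2] | shift in final tool [ 1.6  2.6 -1.2]
```

```bash
python3 -m handwheel '[{"grip":75,"tx":1.5,"ty":2.5,"tz":-1.2,"wx":0,"wy":0,"wz":0},{"grip":70,"tx":0,"ty":0,"tz":0,"wx":0,"wy":0,"wz":0},{"grip":66,"tx":0,"ty":0,"tz":0,"wx":0,"wy":0,"wz":0},{"grip":55,"tx":0,"ty":0,"tz":0,"wx":0,"wy":0,"wz":0},{"grip":55,"tx":0,"ty":0,"tz":0,"wx":0,"wy":0,"wz":0},{"grip":55,"tx":0,"ty":0,"tz":0,"wx":0,"wy":0,"wz":0},{"grip":55,"tx":0,"ty":0,"tz":0,"wx":0,"wy":0,"wz":0},{"grip":55,"tx":0,"ty":0,"tz":0,"wx":0,"wy":0,"wz":0}]' 35; python3 go.py 475 -182.8 0 -0.03
```

```text
time_s: 10.72
eef_pos: [474.6, -183.3, 0.3]
ee_rot: [-0.493, 0.492, -0.507, 0.508]
force: [-2.2, 0.6, 5.6]
grip_width: 0.741
tcp [ 4.746e+02 -1.833e+02  3.000e-01] yaw -0.03 t 10.72 F [-2.2  0.6  5.6] grip 63.3 q6 -0.57
turn tool [ 0. -0.  0.] tilt fix (tool) [-0.001  0.     0.001] | shift in present tool [-0.5  0.3  0.4] | shift in final tool [-0.5  0.3  0.4]
```

```bash
python3 -m handwheel '[{"grip":55,"tx":0,"ty":-8,"tz":0,"wx":0,"wy":0,"wz":0},{"grip":55,"tx":0,"ty":-20,"tz":0,"wx":0,"wy":0,"wz":0},{"grip":55,"tx":0,"ty":-28,"tz":0,"wx":0,"wy":0,"wz":0},{"grip":55,"tx":0,"ty":-34,"tz":0,"wx":0,"wy":0,"wz":0},{"grip":55,"tx":0,"ty":-34,"tz":0,"wx":0,"wy":0,"wz":0},{"grip":55,"tx":0,"ty":-34,"tz":0,"wx":0,"wy":0,"wz":0},{"grip":55,"tx":0,"ty":-24,"tz":0,"wx":0,"wy":0,"wz":0},{"grip":55,"tx":0,"ty":-12,"tz":0,"wx":0,"wy":0,"wz":0},{"grip":55,"tx":0,"ty":0,"tz":0,"wx":0,"wy":0,"wz":0},{"grip":55,"tx":0,"ty":0,"tz":0,"wx":0,"wy":0,"wz":0}]'
python3 -c "
import numpy as np
th=-.13;print(603.3+32*np.cos(th),-198.6+32*np.sin(th))"
python3 go.py 635 -202.7 190 -0.13
```

```text
time_s: 11.55
eef_pos: [474.1, -182.9, 193.6]
ee_rot: [-0.492, 0.492, -0.507, 0.508]
force: [0.2, 0.2, -1.6]
grip_width: 0.737
635.0299805988732 -202.74829256383023
tcp [ 474.1 -182.9  193.6] yaw -0.03 t 11.55 F [ 0.2  0.2 -1.6] grip 63.0 q6 -0.57
turn tool [-0.   0.1 -0. ] tilt fix (tool) [-0.001 -0.     0.   ] | shift in present tool [ 14.9   3.7 161.4] | shift in final tool [ -1.3   3.6 162.1]
```

```bash
python3 -m handwheel '[{"grip":55,"tx":0,"ty":0,"tz":0,"wx":0,"wy":0.1,"wz":0},{"grip":55,"tx":-1,"ty":0,"tz":20,"wx":0,"wy":0,"wz":0},{"grip":55,"tx":0,"ty":0,"tz":28,"wx":0,"wy":0,"wz":0},{"grip":55,"tx":0,"ty":0,"tz":30,"wx":0,"wy":0,"wz":0},{"grip":55,"tx":0,"ty":0,"tz":30,"wx":0,"wy":0,"wz":0},{"grip":55,"tx":0,"ty":0,"tz":26,"wx":0,"wy":0,"wz":0},{"grip":55,"tx":0,"ty":0,"tz":18,"wx":0,"wy":0,"wz":0},{"grip":55,"tx":0,"ty":0,"tz":10,"wx":0,"wy":0,"wz":0},{"grip":55,"tx":0,"ty":0,"tz":0,"wx":0,"wy":0,"wz":0},{"grip":55,"tx":0,"ty":0,"tz":0,"wx":0,"wy":0,"wz":0}]'
python3 go.py 635 -202.7 142 -0.13
cat > /tmp/b.py <<'E'
from ov import *
s=eyes.capture("scene");S,R=__import__("go").st();t=S["eef_pos"];zc=t[2]-.3;yaw=np.arctan2(R[1,2],R[0,2])
x0,y0,x1,y1,f=235,155,315,235,7
g=cv2.resize(s["pixels"][y0:y1,x0:x1,::-1],None,fx=f,fy=f,interpolation=cv2.INTER_CUBIC)
g=np.clip(g*1.4,0,255).astype(np.uint8)
p=held(t,yaw,100,64,.5)
wire(g,s,capP(100,64),[zc+12,zc+24],p,x0,y0,f,(0,0,255))
wire(g,s,corP(84,56),[zc],p,x0,y0,f,(255,0,0))
wire(g,s,corP(84,56),[142],[603.3,-198.6,-.13],x0,y0,f,(0,160,0))
cv2.imwrite("pics/ov4.png",g)
E
python3 /tmp/b.py
```

```text
time_s: 12.38
eef_pos: [634.4, -202.7, 191.4]
ee_rot: [0.466, -0.467, 0.532, -0.53]
force: [-0.9, 0.2, -1.0]
grip_width: 0.738
tcp [ 634.4 -202.7  191.4] yaw -0.13 t 12.38 F [-0.9  0.2 -1. ] grip 63.0 q6 -0.36
turn tool [0. 0. 0.] tilt fix (tool) [ 0.003  0.    -0.001] | shift in present tool [-0.1 49.4  0.7] | shift in final tool [-0.1 49.4  0.6]
```

View pics/ov4.png

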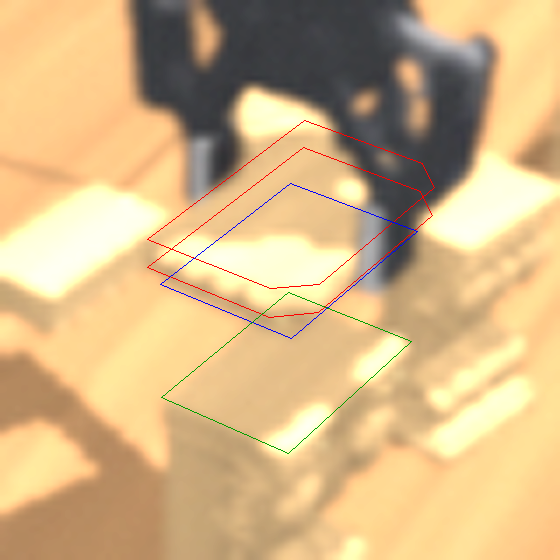

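```bash
sed -i 's/g=np.clip(g\*1.4,0,255).astype(np.uint8)/g=g;g0=g.copy()/; s/x0,y0,x1,y1,f=.*/x0,y0,x1,y1,f=248,163,304,225,7/; s/"pics\/ov4.png",g/"pics\/ov5.png",np.hstack([g0,g])/' /tmp/b.py; python3 /tmp/b.py
```

```text
(no output)
```

View pics/ov5.png

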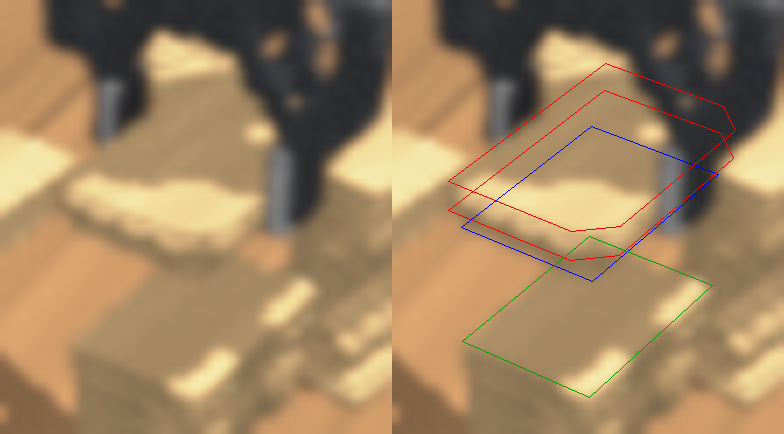

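```bash
python3 - <<'E'
from ov import *
s=eyes.capture("scene")
for off in(-3,0,3,6):
    p=held([474.6,-183.3],-.03,100,64,off)
    q0=[outline(s,capP(100,64),z,p)[[0,1,2]].round(1).tolist() for z in(24,12)]
    p=held([634.4,-202.7],-.13,100,64,off)
    q1=[outline(s,capP(100,64),191.1+z,p)[[0,1,2]].round(1).tolist() for z in(24,12)]
    print(off,"table",q0,"\n   held",q1)
E
cat > /tmp/d.py <<'E'
from ov import *
s=eyes.capture("scene")
a=np.load("s1.npy")
f=11
g1=cv2.resize(a[200:245,205:240,::-1],None,fx=f,fy=f,interpolation=cv2.INTER_CUBIC)
g2=cv2.resize(s["pixels"][165:210,250:285,::-1],None,fx=f,fy=f,interpolation=cv2.INTER_CUBIC)
for g,x0,y0 in((g1,205,200),(g2,250,165)):
    for x in range(x0,x0+35,5): cv2.putText(g,str(x),(int((x-x0+.5)*f)-10,10),0,.35,(0,0,0),1);cv2.line(g,(int((x-x0+.5)*f),12),(int((x-x0+.5)*f),18),(0,0,0),1)
    for y in range(y0,y0+45,5): cv2.putText(g,str(y),(6,int((y-y0+.5)*f)+4),0,.35,(0,0,0),1)
cv2.imwrite("pics/cmp.png",np.hstack([g1,g2]))
E
python3 /tmp/d.py
```

```text
-3 table [[[211.6, 227.1], [226.2, 232.9], [232.0, 231.9]], [[211.8, 230.2], [226.4, 236.1], [232.1, 235.1]]] 
   held [[[254.8, 189.5], [272.4, 196.6], [279.4, 196.0]], [[254.8, 193.6], [272.3, 200.7], [279.2, 200.1]]]
0 table [[[212.2, 226.5], [226.8, 232.3], [232.5, 231.3]], [[212.4, 229.6], [227.0, 235.5], [232.7, 234.5]]] 
   held [[[255.5, 189.0], [273.1, 196.1], [280.1, 195.4]], [[255.5, 193.0], [273.0, 200.2], [279.9, 199.5]]]
3 table [[[212.8, 225.9], [227.4, 231.7], [233.1, 230.8]], [[213.0, 229.1], [227.5, 234.9], [233.3, 233.9]]] 
   held [[[256.2, 188.4], [273.8, 195.5], [280.8, 194.8]], [[256.2, 192.5], [273.7, 199.6], [280.6, 198.9]]]
6 table [[[213.4, 225.4], [227.9, 231.1], [233.7, 230.2]], [[213.6, 228.5], [228.1, 234.3], [233.8, 233.3]]] 
   held [[[257.0, 187.9], [274.5, 194.9], [281.5, 194.3]], [[257.0, 191.9], [274.4, 199.0], [281.3, 198.4]]]
```

View pics/cmp.png

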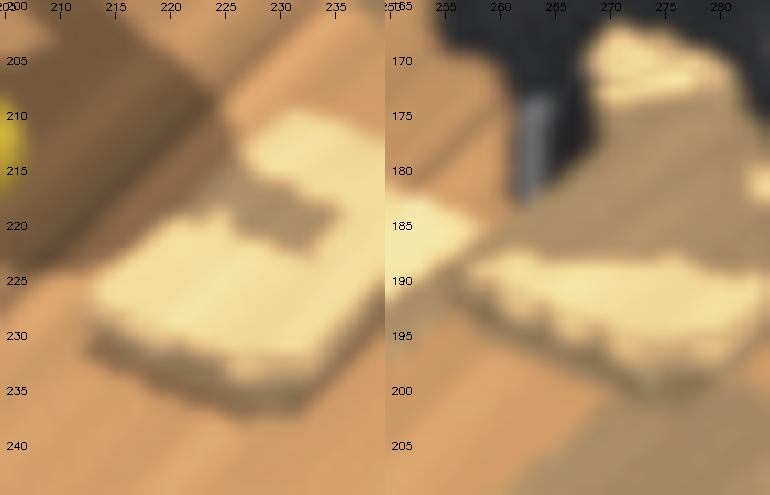

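The left tip of the cap at scene (257,188.5), compared with (213,226) on the table, gives an in-hand offset of about +3 mm, which agrees with the top fit (+2.7). The corbel is at y ≈ −197. I correct by 1.6 mm sideways and descend 49 mm.

```bash
python3 -m handwheel '[{"grip":55,"tx":1.6,"ty":5,"tz":0.3,"wx":0,"wy":0,"wz":0},{"grip":55,"tx":0,"ty":11,"tz":0,"wx":0,"wy":0,"wz":0},{"grip":55,"tx":0,"ty":11,"tz":0,"wx":0,"wy":0,"wz":0},{"grip":55,"tx":0,"ty":9,"tz":0,"wx":0,"wy":0,"wz":0},{"grip":55,"tx":0,"ty":5,"tz":0,"wx":0,"wy":0,"wz":0},{"grip":55,"tx":0,"ty":3,"tz":0,"wx":0,"wy":0,"wz":0},{"grip":55,"tx":0,"ty":2,"tz":0,"wx":0,"wy":0,"wz":0},{"grip":55,"tx":0,"ty":0,"tz":0,"wx":0,"wy":0,"wz":0},{"grip":55,"tx":0,"ty":0,"tz":0,"wx":0,"wy":0,"wz":0},{"grip":55,"tx":0,"ty":0,"tz":0,"wx":0,"wy":0,"wz":0}]'
python3 go.py 634.6 -204.3 142.3 -0.13
```

```text
time_s: 13.42
eef_pos: [635.3, -204.7, 147.8]
ee_rot: [-0.467, 0.466, -0.531, 0.532]
force: [-0.7, 0.3, -1.4]
grip_width: 0.74
tcp [ 635.3 -204.7  147.8] yaw -0.13 t 13.42 F [-0.7  0.3 -1.4] grip 63.2 q6 -0.36
turn tool [ 0. -0.  0.] tilt fix (tool) [-0.001 -0.     0.   ] | shift in present tool [-0.4  5.5 -0.7] | shift in final tool [-0.4  5.5 -0.7]
```

```bash
python3 -m handwheel '[{"grip":55,"tx":0,"ty":2,"tz":-0.7,"wx":0,"wy":0,"wz":0},{"grip":55,"tx":0,"ty":1.5,"tz":0,"wx":0,"wy":0,"wz":0},{"grip":55,"tx":0,"ty":1,"tz":0,"wx":0,"wy":0,"wz":0},{"grip":55,"tx":0,"ty":0,"tz":0,"wx":0,"wy":0,"wz":0}]'
python3 -m handwheel '[{"grip":55,"tx":0,"ty":1,"tz":0,"wx":0,"wy":0,"wz":0},{"grip":55,"tx":0,"ty":0,"tz":0,"wx":0,"wy":0,"wz":0}]'
```

```text
time_s: 13.75
eef_pos: [634.3, -204.5, 142.6]
ee_rot: [0.466, -0.466, 0.532, -0.531]
force: [0.3, 0.8, -0.7]
grip_width: 0.742
time_s: 13.92
eef_pos: [634.6, -204.6, 142.4]
ee_rot: [-0.467, 0.466, -0.531, 0.532]
force: [-0.6, 1.0, 2.6]
grip_width: 0.743
```

```bash
python3 -m handwheel '[{"grip":55,"tx":0,"ty":0.7,"tz":0,"wx":0,"wy":0,"wz":0},{"grip":55,"tx":0,"ty":0,"tz":0,"wx":0,"wy":0,"wz":0}]'
python3 - <<'E'
from h import *
s=eyes.capture("scene");crop(s["pixels"],230,140,310,260,5,"g9.png")
E
```

```text
time_s: 14.08
eef_pos: [634.6, -204.6, 142.4]
ee_rot: [-0.467, 0.466, -0.531, 0.532]
force: [-2.6, 1.2, 7.0]
grip_width: 0.741
```

View pics/g9.png

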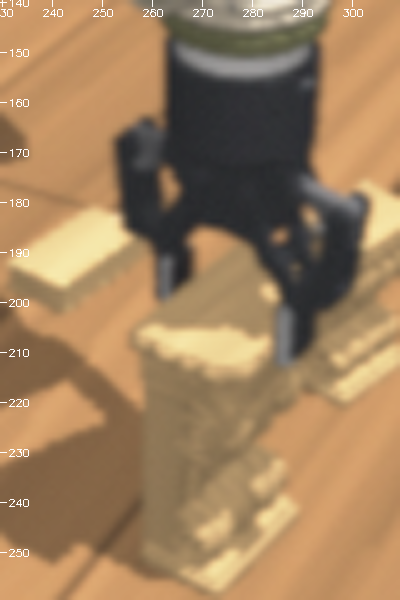

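Seated on the large corbel: contact at 142.4 mm and the cap level at scene (270,205). Releasing.

```bash
python3 -m handwheel '[{"grip":66,"tx":0,"ty":-1,"tz":0,"wx":0,"wy":0,"wz":0},{"grip":70,"tx":0,"ty":0,"tz":0,"wx":0,"wy":0,"wz":0},{"grip":76,"tx":0,"ty":0,"tz":0,"wx":0,"wy":0,"wz":0},{"grip":82,"tx":0,"ty":0,"tz":0,"wx":0,"wy":0,"wz":0},{"grip":85,"tx":0,"ty":0,"tz":0,"wx":0,"wy":0,"wz":0},{"grip":85,"tx":0,"ty":-10,"tz":0,"wx":0,"wy":0,"wz":0},{"grip":85,"tx":0,"ty":-20,"tz":0,"wx":0,"wy":0,"wz":0},{"grip":85,"tx":0,"ty":-30,"tz":0,"wx":0,"wy":0,"wz":0},{"grip":85,"tx":0,"ty":-25,"tz":0,"wx":0,"wy":0,"wz":0},{"grip":85,"tx":0,"ty":-15,"tz":0,"wx":0,"wy":0,"wz":0}]'
python3 -c "
import numpy as np
th=.18;print(404+28*np.cos(th),-342.5+28*np.sin(th))"
python3 go.py 431.5 -337.5 150 0.18
```

```text
time_s: 14.97
eef_pos: [634.9, -204.8, 246.3]
ee_rot: [-0.467, 0.466, -0.53, 0.533]
force: [0.4, -0.1, 0.5]
grip_width: 0.999
431.5476233980674 -337.4871719440769
tcp [ 634.9 -204.8  246.3] yaw -0.13 t 14.97 F [ 0.4 -0.1  0.5] grip 85.3 q6 -0.36
turn tool [ 0.    -0.31   0.001] tilt fix (tool) [-0.004  0.     0.002] | shift in present tool [ 157.8   95.7 -184.9] | shift in final tool [  94.2   96.3 -223.9]
```

```bash
python3 -m handwheel '[{"grip":85,"tx":0,"ty":0,"tz":0,"wx":0,"wy":-0.1,"wz":0},{"grip":85,"tx":0,"ty":0,"tz":0,"wx":0,"wy":-0.11,"wz":0},{"grip":85,"tx":0,"ty":0,"tz":0,"wx":0,"wy":-0.1,"wz":0},{"grip":85,"tx":10,"ty":0,"tz":-24,"wx":0,"wy":0,"wz":0},{"grip":85,"tx":15,"ty":0,"tz":-36,"wx":0,"wy":0,"wz":0},{"grip":85,"tx":15,"ty":0,"tz":-36,"wx":0,"wy":0,"wz":0},{"grip":85,"tx":15,"ty":0,"tz":-36,"wx":0,"wy":0,"wz":0},{"grip":85,"tx":15,"ty":0,"tz":-36,"wx":0,"wy":0,"wz":0},{"grip":85,"tx":14,"ty":10,"tz":-32,"wx":0,"wy":0,"wz":0},{"grip":85,"tx":10,"ty":20,"tz":-24,"wx":0,"wy":0,"wz":0}]'
python3 -m handwheel '[{"grip":85,"tx":0,"ty":30,"tz":0,"wx":0,"wy":0,"wz":0},{"grip":85,"tx":0,"ty":36,"tz":0,"wx":0,"wy":0,"wz":0},{"grip":85,"tx":0,"ty":0,"tz":0,"wx":0,"wy":0,"wz":0},{"grip":85,"tx":0,"ty":0,"tz":0,"wx":0,"wy":0,"wz":0}]'
python3 go.py 431.5 -337.5 0 0.18
python3 - <<'E'
from fit import *
import json
T=json.load(open("T.json"))
c=eyes.capture("top");s=eyes.capture("scene")
for cam in(c,s): print("largecap",*[x.round(3) if hasattr(x,'round') else x for x in fit(cam,capP(100,64),166,T["large_corbel"])])
crop(c["pixels"],300,90,400,240,4,"h1.png");crop(s["pixels"],150,160,320,280,4.6,"h2.png")
E
```

```text
time_s: 15.8
eef_pos: [429.4, -339.2, 214.8]
ee_rot: [-0.542, 0.543, -0.451, 0.455]
force: [1.3, -0.4, -0.0]
grip_width: 0.995
time_s: 16.13
eef_pos: [430.7, -337.0, 146.4]
ee_rot: [0.543, -0.543, 0.454, -0.452]
force: [-0.6, -0.5, 0.6]
grip_width: 0.997
tcp [ 430.7 -337.   146.4] yaw 0.18 t 16.13 F [-0.6 -0.5  0.6] grip 85.2 q6 -1.06
turn tool [-0. -0. -0.] tilt fix (tool) [ 0.001 -0.    -0.002] | shift in present tool [  0.9 146.4   0.8] | shift in final tool [  0.7 146.4   0.7]
largecap [ 6.02573e+02 -1.97475e+02 -1.35000e-01] 34.235
largecap [ 6.03417e+02 -2.01452e+02 -1.34000e-01] 42.717
```

View pics/h1.png

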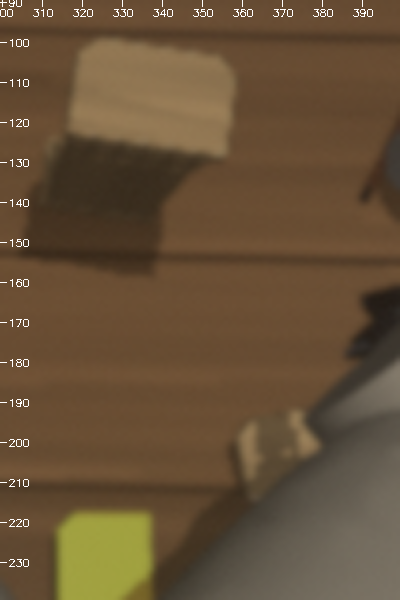

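View pics/h2.png

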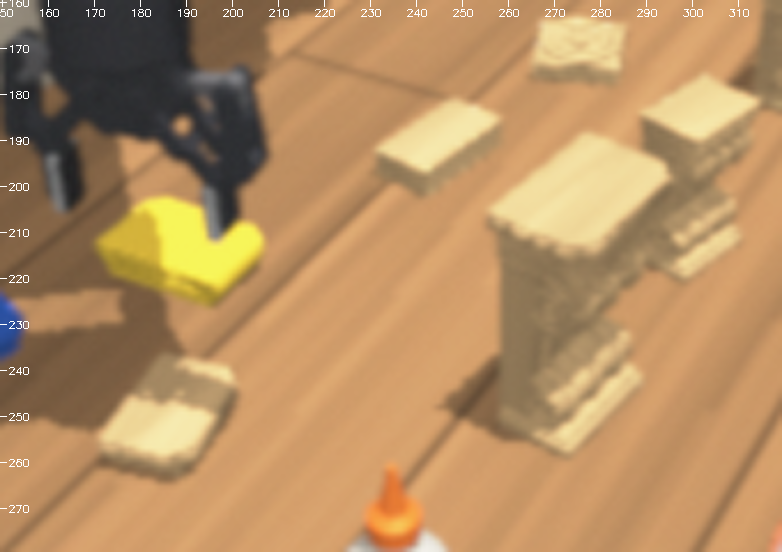

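The large cap is within 1–1.5 mm of its corbel in both fits. The fingers straddle the medium cap at scene (185,245). Descending.

```bash
python3 -m handwheel '[{"grip":85,"tx":0,"ty":20,"tz":0,"wx":0,"wy":0,"wz":0},{"grip":85,"tx":0,"ty":30,"tz":0,"wx":0,"wy":0,"wz":0},{"grip":85,"tx":0,"ty":34,"tz":0,"wx":0,"wy":0,"wz":0},{"grip":85,"tx":0,"ty":28,"tz":0,"wx":0,"wy":0,"wz":0},{"grip":85,"tx":0,"ty":20,"tz":0,"wx":0,"wy":0,"wz":0},{"grip":85,"tx":0,"ty":10,"tz":0,"wx":0,"wy":0,"wz":0},{"grip":85,"tx":0,"ty":3,"tz":0,"wx":0,"wy":0,"wz":0},{"grip":85,"tx":0,"ty":0,"tz":0,"wx":0,"wy":0,"wz":0},{"grip":85,"tx":0,"ty":0,"tz":0,"wx":0,"wy":0,"wz":0}]'; python3 go.py 431 -337 0.5 0.175
```

```text
time_s: 16.98
eef_pos: [431.7, -338.0, 2.9]
ee_rot: [-0.543, 0.543, -0.452, 0.454]
force: [-0.5, -0.3, -0.7]
grip_width: 0.992
tcp [ 431.7 -338.     2.9] yaw 0.18 t 16.98 F [-0.5 -0.3 -0.7] grip 84.7 q6 -1.06
turn tool [-0.     0.005 -0.   ] tilt fix (tool) [-0.001 -0.     0.003] | shift in present tool [-1.1  2.4 -0.6] | shift in final tool [-1.1  2.4 -0.6]
```

```bash
python3 -m handwheel '[{"grip":75,"tx":-1,"ty":2.2,"tz":-0.6,"wx":0,"wy":0.005,"wz":0},{"grip":66,"tx":0,"ty":0,"tz":0,"wx":0,"wy":0,"wz":0},{"grip":58,"tx":0,"ty":0,"tz":0,"wx":0,"wy":0,"wz":0},{"grip":48,"tx":0,"ty":0,"tz":0,"wx":0,"wy":0,"wz":0},{"grip":48,"tx":0,"ty":0,"tz":0,"wx":0,"wy":0,"wz":0},{"grip":48,"tx":0,"ty":0,"tz":0,"wx":0,"wy":0,"wz":0},{"grip":48,"tx":0,"ty":0,"tz":0,"wx":0,"wy":0,"wz":0},{"grip":48,"tx":0,"ty":0,"tz":0,"wx":0,"wy":0,"wz":0}]' 32; python3 go.py 431 -337 0.5 0.175
```

```text
time_s: 17.65
eef_pos: [430.3, -336.5, -0.4]
ee_rot: [-0.542, 0.542, -0.454, 0.455]
force: [-0.6, 2.1, 6.6]
grip_width: 0.646
tcp [ 4.303e+02 -3.365e+02 -4.000e-01] yaw 0.175 t 17.65 F [-0.6  2.1  6.6] grip 55.2 q6 -1.05
turn tool [-0.  0. -0.] tilt fix (tool) [-0.    -0.     0.001] | shift in present tool [ 0.6 -0.9  0.6] | shift in final tool [ 0.6 -0.9  0.6]
```

```bash
python3 -m handwheel '[{"grip":48,"tx":0,"ty":-8,"tz":0,"wx":0,"wy":0,"wz":0},{"grip":48,"tx":0,"ty":-20,"tz":0,"wx":0,"wy":0,"wz":0},{"grip":48,"tx":0,"ty":-28,"tz":0,"wx":0,"wy":0,"wz":0},{"grip":48,"tx":0,"ty":-34,"tz":0,"wx":0,"wy":0,"wz":0},{"grip":48,"tx":0,"ty":-34,"tz":0,"wx":0,"wy":0,"wz":0},{"grip":48,"tx":0,"ty":-34,"tz":0,"wx":0,"wy":0,"wz":0},{"grip":48,"tx":0,"ty":-28,"tz":0,"wx":0,"wy":0,"wz":0},{"grip":48,"tx":0,"ty":-20,"tz":0,"wx":0,"wy":0,"wz":0},{"grip":48,"tx":0,"ty":-8,"tz":0,"wx":0,"wy":0,"wz":0},{"grip":48,"tx":0,"ty":0,"tz":0,"wx":0,"wy":0,"wz":0}]'
python3 -c "
import numpy as np
th=-.257;print(609.3+28*np.cos(th),-15+28*np.sin(th))"
python3 go.py 636.4 -22.1 165 -0.257
```

```text
time_s: 18.48
eef_pos: [430.4, -336.6, 214.6]
ee_rot: [-0.542, 0.542, -0.453, 0.456]
force: [-0.6, -0.3, -0.2]
grip_width: 0.648
636.3803923566873 -22.11704642445688
tcp [ 430.4 -336.6  214.6] yaw 0.175 t 18.48 F [-0.6 -0.3 -0.2] grip 55.3 q6 -1.05
turn tool [-0.001  0.432 -0.001] tilt fix (tool) [-0.002  0.     0.003] | shift in present tool [-274.    49.3  257.6] | shift in final tool [-356.6   49.6  119.3]
```

```bash
python3 -m handwheel '[{"grip":48,"tx":0,"ty":0,"tz":0,"wx":0,"wy":0.108,"wz":0},{"grip":48,"tx":0,"ty":0,"tz":0,"wx":0,"wy":0.108,"wz":0},{"grip":48,"tx":0,"ty":0,"tz":0,"wx":0,"wy":0.108,"wz":0},{"grip":48,"tx":0,"ty":0,"tz":0,"wx":0,"wy":0.108,"wz":0},{"grip":48,"tx":-24,"ty":0,"tz":8,"wx":0,"wy":0,"wz":0},{"grip":48,"tx":-33,"ty":0,"tz":11,"wx":0,"wy":0,"wz":0},{"grip":48,"tx":-35,"ty":0,"tz":12,"wx":0,"wy":0,"wz":0},{"grip":48,"tx":-35,"ty":0,"tz":12,"wx":0,"wy":0,"wz":0},{"grip":48,"tx":-35,"ty":0,"tz":12,"wx":0,"wy":0,"wz":0},{"grip":48,"tx":-35,"ty":0,"tz":12,"wx":0,"wy":0,"wz":0}]'
python3 -m handwheel '[{"grip":48,"tx":-35,"ty":0,"tz":12,"wx":0,"wy":0,"wz":0},{"grip":48,"tx":-35,"ty":0,"tz":12,"wx":0,"wy":0,"wz":0},{"grip":48,"tx":-35,"ty":0,"tz":11,"wx":0,"wy":0,"wz":0},{"grip":48,"tx":-32,"ty":0,"tz":10,"wx":0,"wy":0,"wz":0},{"grip":48,"tx":-22.6,"ty":0,"tz":7.3,"wx":0,"wy":0,"wz":0},{"grip":48,"tx":0,"ty":10,"tz":0,"wx":0,"wy":0,"wz":0},{"grip":48,"tx":0,"ty":20,"tz":0,"wx":0,"wy":0,"wz":0},{"grip":48,"tx":0,"ty":14,"tz":0,"wx":0,"wy":0,"wz":0},{"grip":48,"tx":0,"ty":6,"tz":0,"wx":0,"wy":0,"wz":0},{"grip":48,"tx":0,"ty":0,"tz":0,"wx":0,"wy":0,"wz":0}]'
python3 -m handwheel '[{"grip":48,"tx":0,"ty":0,"tz":0,"wx":0,"wy":0,"wz":0},{"grip":48,"tx":0,"ty":0,"tz":0,"wx":0,"wy":0,"wz":0}]'
python3 go.py 636.4 -22.1 118 -0.257
sed -i 's/,g0=.*//;s/x0,y0,x1,y1,f=.*/x0,y0,x1,y1,f=275,135,331,197,7/; s/ov5/ov6/; s/100,64/82,56/g; s/84,56/66,48/g; s/\[142\],\[.*\],x0/[118],[609.3,-15,-.257],x0/; s/t\[2\]-.3/t[2]+.4/' /tmp/b.py; sed -i 's/,yaw,82,56,.5/,yaw,82,56,0.2/' /tmp/b.py; python3 /tmp/b.py
```

```text
time_s: 19.32
eef_pos: [545.1, -160.9, 211.0]
ee_rot: [0.431, -0.432, 0.561, -0.559]
force: [-0.2, -0.3, -1.9]
grip_width: 0.648
time_s: 20.15
eef_pos: [634.9, -21.8, 160.0]
ee_rot: [0.431, -0.433, 0.561, -0.559]
force: [-0.4, -0.5, -1.3]
grip_width: 0.648
time_s: 20.32
eef_pos: [636.3, -22.0, 163.6]
ee_rot: [-0.432, 0.431, -0.56, 0.56]
force: [-0.6, -0.4, -0.8]
grip_width: 0.652
tcp [636.3 -22.  163.6] yaw -0.257 t 20.32 F [-0.6 -0.4 -0.8] grip 55.7 q6 0.04
turn tool [-0. -0.  0.] tilt fix (tool) [-0.001 -0.    -0.   ] | shift in present tool [ 0.1 45.6  0. ] | shift in final tool [ 0.1 45.6  0.1]
```

View pics/ov6.png

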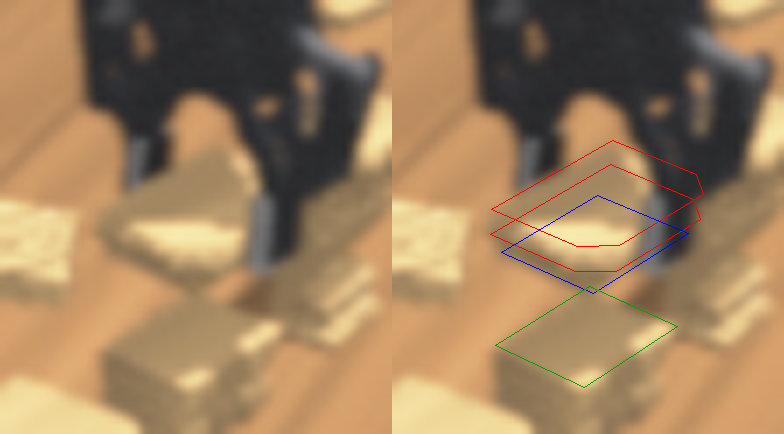

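The held cap (left tip (97,220), bottom (200,292)) and the corbel head match their models within about 1 zoomed px. Descending straight down.

```bash
python3 -m handwheel '[{"grip":48,"tx":0,"ty":5,"tz":0,"wx":0,"wy":0,"wz":0},{"grip":48,"tx":0,"ty":10,"tz":0,"wx":0,"wy":0,"wz":0},{"grip":48,"tx":0,"ty":10,"tz":0,"wx":0,"wy":0,"wz":0},{"grip":48,"tx":0,"ty":8,"tz":0,"wx":0,"wy":0,"wz":0},{"grip":48,"tx":0,"ty":5,"tz":0,"wx":0,"wy":0,"wz":0},{"grip":48,"tx":0,"ty":2,"tz":0,"wx":0,"wy":0,"wz":0},{"grip":48,"tx":0,"ty":0,"tz":0,"wx":0,"wy":0,"wz":0},{"grip":48,"tx":0,"ty":0,"tz":0,"wx":0,"wy":0,"wz":0},{"grip":48,"tx":0,"ty":0,"tz":0,"wx":0,"wy":0,"wz":0}]'
python3 go.py 636.4 -22.1 117.6 -0.257
```

```text
time_s: 21.12
eef_pos: [636.3, -21.7, 123.4]
ee_rot: [-0.432, 0.432, -0.56, 0.56]
force: [0.6, -0.3, -1.6]
grip_width: 0.648
tcp [636.3 -21.7 123.4] yaw -0.257 t 21.12 F [ 0.6 -0.3 -1.6] grip 55.4 q6 0.04
turn tool [ 0.  0. -0.] tilt fix (tool) [-0.001 -0.    -0.   ] | shift in present tool [0.3 5.8 0.2] | shift in final tool [0.3 5.8 0.2]
```

```bash
python3 -m handwheel '[{"grip":48,"tx":0.3,"ty":2.5,"tz":0,"wx":0,"wy":0,"wz":0},{"grip":48,"tx":0,"ty":1.5,"tz":0,"wx":0,"wy":0,"wz":0},{"grip":48,"tx":0,"ty":1,"tz":0,"wx":0,"wy":0,"wz":0},{"grip":48,"tx":0,"ty":0,"tz":0,"wx":0,"wy":0,"wz":0},{"grip":48,"tx":0,"ty":0,"tz":0,"wx":0,"wy":0,"wz":0}]'
python3 -m handwheel '[{"grip":48,"tx":0,"ty":1,"tz":0,"wx":0,"wy":0,"wz":0},{"grip":48,"tx":0,"ty":0,"tz":0,"wx":0,"wy":0,"wz":0}]'
```

```text
time_s: 21.53
eef_pos: [636.0, -22.0, 117.9]
ee_rot: [-0.432, 0.432, -0.56, 0.56]
force: [0.2, 0.5, -0.6]
grip_width: 0.647
time_s: 21.7
eef_pos: [636.1, -22.0, 117.7]
ee_rot: [-0.432, 0.432, -0.56, 0.56]
force: [-2.8, 0.4, 4.3]
grip_width: 0.644
```

Contact at 117.7, as predicted. Releasing and retreating.

```bash
python3 -m handwheel '[{"grip":58,"tx":0,"ty":-0.5,"tz":0,"wx":0,"wy":0,"wz":0},{"grip":63,"tx":0,"ty":0,"tz":0,"wx":0,"wy":0,"wz":0},{"grip":70,"tx":0,"ty":0,"tz":0,"wx":0,"wy":0,"wz":0},{"grip":78,"tx":0,"ty":0,"tz":0,"wx":0,"wy":0,"wz":0},{"grip":78,"tx":0,"ty":0,"tz":0,"wx":0,"wy":0,"wz":0},{"grip":78,"tx":0,"ty":-10,"tz":0,"wx":0,"wy":0,"wz":0},{"grip":80,"tx":0,"ty":-20,"tz":0,"wx":0,"wy":0,"wz":0},{"grip":80,"tx":0,"ty":-30,"tz":0,"wx":0,"wy":0,"wz":0},{"grip":80,"tx":0,"ty":-35,"tz":0,"wx":0,"wy":0,"wz":0},{"grip":80,"tx":0,"ty":-35,"tz":0,"wx":0,"wy":0,"wz":0}]'
python3 -m handwheel '[{"grip":80,"tx":0,"ty":-10,"tz":-30,"wx":0,"wy":0,"wz":0},{"grip":80,"tx":0,"ty":0,"tz":-36,"wx":0,"wy":0,"wz":0},{"grip":80,"tx":0,"ty":0,"tz":-36,"wx":0,"wy":0,"wz":0},{"grip":80,"tx":0,"ty":0,"tz":-36,"wx":0,"wy":0,"wz":0},{"grip":80,"tx":0,"ty":0,"tz":-36,"wx":0,"wy":0,"wz":0},{"grip":80,"tx":0,"ty":0,"tz":-36,"wx":0,"wy":0,"wz":0},{"grip":80,"tx":0,"ty":0,"tz":-30,"wx":0,"wy":0,"wz":0},{"grip":80,"tx":0,"ty":0,"tz":0,"wx":0,"wy":0,"wz":0},{"grip":80,"tx":0,"ty":0,"tz":0,"wx":0,"wy":0,"wz":0}]'
python3 - <<'E'
from fit import *
import json
T=json.load(open("T.json"))
c=eyes.capture("top");s=eyes.capture("scene")
for n,w,d,z in(("small_corbel",66,48,120),("medium_corbel",82,56,142),("large_corbel",100,64,166)):
  print(n,np.round(T[n],2))
  for cam in(c,s): print(*[x.round(3) if hasattr(x,'round') else x for x in fit(cam,capP(w,d),z,T[n])])
cv2.imwrite("pics/e1.png",cv2.resize(s["pixels"][:,:,::-1],None,fx=1.5,fy=1.5,interpolation=cv2.INTER_CUBIC))
crop(c["pixels"],150,90,400,220,3.1,"e2.png")
E
```

```text
time_s: 22.53
eef_pos: [635.6, -21.9, 249.6]
ee_rot: [0.432, -0.432, 0.56, -0.56]
force: [0.5, -1.6, -0.1]
grip_width: 0.933
time_s: 23.28
eef_pos: [403.4, 39.3, 258.6]
ee_rot: [-0.432, 0.431, -0.559, 0.561]
force: [0.3, -0.6, -0.0]
grip_width: 0.934
small_corbel [ 6.0396e+02  2.0577e+02 -1.9000e-01]
[ 6.03294e+02  2.04541e+02 -1.68000e-01] 37.105
[ 6.04558e+02  1.98302e+02 -1.81000e-01] 43.57
medium_corbel [ 6.0918e+02 -1.4110e+01 -2.6000e-01]
[ 6.07942e+02 -1.46660e+01 -2.58000e-01] 36.717
[ 6.08599e+02 -1.85360e+01 -2.63000e-01] 43.068
large_corbel [ 6.0311e+02 -1.9716e+02 -1.3000e-01]
[ 6.02516e+02 -1.97471e+02 -1.34000e-01] 35.446
[ 6.03445e+02 -2.01483e+02 -1.32000e-01] 42.797
```

View pics/e1.png

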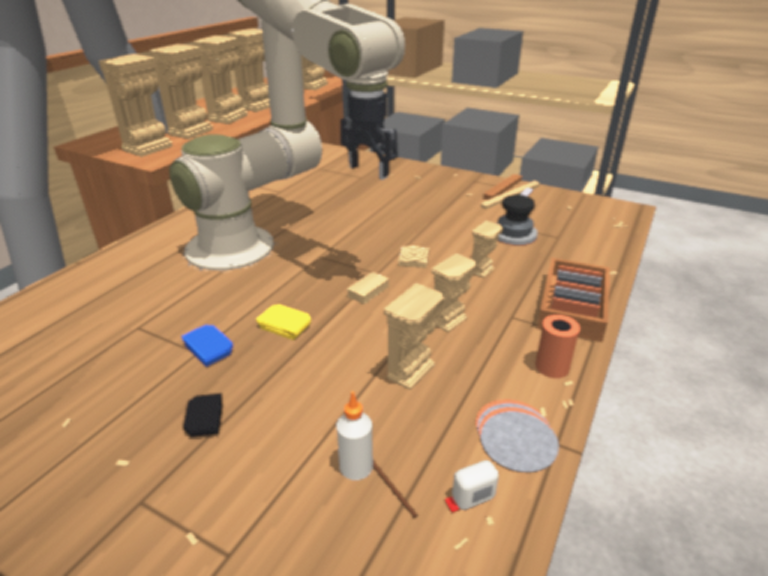

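View pics/e2.png

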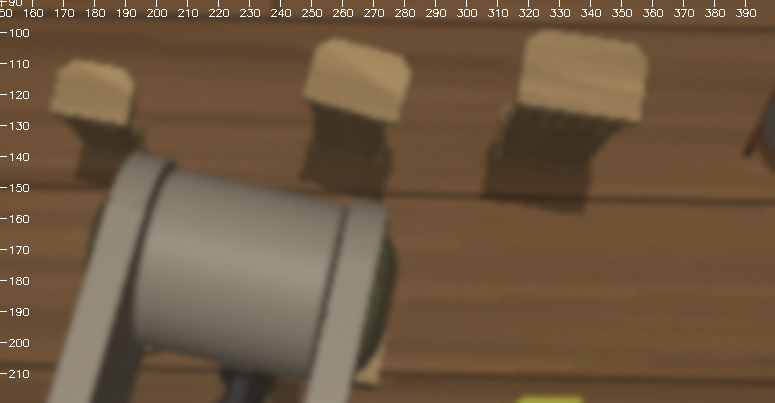

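All three caps sit square on their corbels with the clips to the front (top view (178,115), (264,115), (338,115)). Everything else looks where it was and the arm is clear, so I'm handing in.

```bash
python3 -c "
from rig import ctrl;print(ctrl.finish_job())"
```

```text
the job is handed in; nothing more can be done
None
```

All three caps are on the corbels of their own size, clipped corners to the front, and the job was handed in at about 23 s of robot time; no verdict was reported.

**Seating:** each cap met its corbel within 0.4 mm of the expected height, under light contact (4–9 N).

**Position:** in the last fits, back-edge middles against the corbels were:

| Cap | Top camera | Scene camera | Squareness |
|---|---|---|---|
| Small | about 1.4 mm off | about 3.8 mm off | within 0.06 rad |
| Medium | about 1.4 mm off | about 1.4 mm off | within 0.01 rad |
| Large | about 0.7 mm off | about 1.5 mm off | within 0.01 rad |

**Disagreement:** the two cameras differ by about 3–6 mm in y for the same object, so I compared each cap with its corbel within one camera. The small cap is the least certain, but both readings are inside the 10 mm limit.

**Everything else:** in the last pictures the corbels, sander, bottle, rosette block and look-alikes appear unmoved and the arm was clear. The plain block was hidden by the arm in the last top view but looked in place in the scene view. I judged these by eye, not by measurement.

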